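# Clear the print bed of platform sections

## Task

Use the spatula to lift every printed platform section off the print bed and set it down flat and wholly on the cork cooling board, none on top of another; only when all are there, wipe the orange bits off the bed into the blue tray at its far edge with the scraper block. The sections are still soft and the bits are sharp, so never touch either with the gripper's fingers, and neither tip a section over nor disturb the glue bottle and the paint jar. Finish with the spatula and the scraper both standing flat on the bench top, beside the bed and the board.

Things in the scene. Friction and masses are not known exactly. Their poses are not given: they have to be found in the camera images.
- bed: Fixed grey block, its top a black build sheet 190 (x) x 230 (y) mm, 30 mm above the bench, without any rim. Origin: centre of its underside, on the bench; x points away from the robot, z up. A blue catch tray is joined to its far (+x) edge; things pushed over that edge fall into it.
- tray (a point): Centre of the floor of the blue open catch tray, 133 mm from the bed's origin along the bed's x, 4 mm above the bench. Inside it is 76 mm (bed x, 95 to 171 mm from the bed's origin) x 222 mm (bed y); walls 22 mm above the bench, on the bed's side the 30 mm bed itself.
- board: Fixed cork cooling board, 130 (x) x 215 (y) x 12 mm thick, no rim. Origin: centre of its underside on the bench, x away from the robot; top face at z = 12 mm. It has room for three sections side by side along y.
- platform1: Grey 3D-printed platform section with yellow lines, 80 (own x) x 60 (y) x 12 mm, 45 g: a 4 mm slab on two side skirts 4 mm thick, 8 mm high, along x. Both x ends are open: a tunnel 52 wide, 8 mm high runs under the slab. Origin: centre of the underside (skirt feet), z up. Starts on the bed, an open end towards the robot. 2 or 3 are present, else None.
- platform2: Grey 3D-printed platform section with yellow lines, 80 (own x) x 60 (y) x 12 mm, 45 g: a 4 mm slab on two side skirts 4 mm thick, 8 mm high, along x. Both x ends are open: a tunnel 52 wide, 8 mm high runs under the slab. Origin: centre of the underside (skirt feet), z up. Starts on the bed, an open end towards the robot. 2 or 3 are present, else None.
- platform3: Grey 3D-printed platform section with yellow lines, 80 (own x) x 60 (y) x 12 mm, 45 g: a 4 mm slab on two side skirts 4 mm thick, 8 mm high, along x. Both x ends are open: a tunnel 52 wide, 8 mm high runs under the slab. Origin: centre of the underside (skirt feet), z up. Starts on the bed, an open end towards the robot. 2 or 3 are present, else None.
- bit1: Orange leftover bit of print support, 15 x 11 x 11 mm, 12 g, on the far part of the bed at the start. Origin: centre of its underside as built. Two to four are there, None if absent.
- bit2: Orange leftover bit of print support, 15 x 11 x 11 mm, 12 g, on the far part of the bed at the start. Origin: centre of its underside as built. Two to four are there, None if absent.
- bit3: Orange leftover bit of print support, 15 x 11 x 11 mm, 12 g, on the far part of the bed at the start. Origin: centre of its underside as built. Two to four are there, None if absent.
- bit4: Orange leftover bit of print support, 15 x 11 x 11 mm, 12 g, on the far part of the bed at the start. Origin: centre of its underside as built. Two to four are there, None if absent.
- spatula: Spatula, 180 g: flat steel blade 165 x 38 x 2 mm along own x; it stands alone on its flat underside, z up. Origin: in that underside, on the centre line, 95 mm behind the tip (+x), 70 mm before the rear end. The front 95 mm of blade are bare; on the rear, two posts (front one from own x = -5 mm back) carry a wooden handle bar.
- spatula_grip (a point): Centre of the spatula's wooden handle bar, at (-35, 0, 55) mm in the spatula's frame. The bar is 80 mm along x, 22 mm wide (y), 26 mm high (42 to 68 mm above the underside), free on both sides; grip it across y from above.
- spatula_tip (a point): Middle of the spatula's front edge, in the plane of its underside.
- scraper: Scraper block, 160 g: black rubber foot 90 (own x) x 24 (own y) x 14 mm with a red grip 60 (x) x 20 (y) x 40 mm on top of it (14 to 54 mm above the underside). Origin: centre of the underside, z up. Grip it across y from above; its long flat sides (+-y) do the wiping.
- glue: Bystander: glue bottle, 40 mm across, 100 mm high. Origin: centre of underside.
- paint: Bystander: paint jar, 48 mm across, 50 mm high. Origin: centre of underside.
There are look-alikes about, which are no part of the job. What is shaped like the scraper but grey or purple is not meant.

How it is judged:
On the way, in this order (a step that is already met when the one before it is completed fails the run):
1. a section is carried clear of the bed on the spatula (((contact force between spatula and platform1 above 0.1 N and z of platform1 in the frame of bed above 0.04 m) or (contact force between spatula and platform2 above 0.1 N and z of platform2 in the frame of bed above 0.04 m) or (contact force between spatula and platform3 above 0.1 N and z of platform3 in the frame of bed above 0.04 m))), for 0.2 s.
2. every section lies flat on the cooling board (x of platform1 in the frame of board between -0.036 and 0.036 m and y of platform1 in the frame of board between -0.081 and 0.081 m and z of platform1 in the frame of board between 0.008 and 0.016 m and angle between each of platform1, platform2, platform3's own z axis and vertical below 0.06 rad and x of platform2 in the frame of board between -0.036 and 0.036 m and y of platform2 in the frame of board between -0.081 and 0.081 m and z of platform2 in the frame of board between 0.008 and 0.016 m and x of platform3 in the frame of board between -0.036 and 0.036 m and y of platform3 in the frame of board between -0.081 and 0.081 m and z of platform3 in the frame of board between 0.008 and 0.016 m), for 0.2 s.
3. the scraper pushes a bit ((contact force between scraper and bit1 above 0.02 N or contact force between scraper and bit2 above 0.02 N or contact force between scraper and bit3 above 0.02 N or contact force between scraper and bit4 above 0.02 N)).
At the end, for the whole second after the job is handed in: Each section lies level (0.06 rad) on the board: centre within 36 mm (x) and 81 mm (y) of the board's, underside within 4 mm of its top. Each bit lies in the blue tray, below the rim. Spatula and scraper stand upright (0.06 rad) on the bench, underside below 5 mm. All at rest (all of step 2 and x of bit1 in the frame of bed between 0.094 and 0.176 m and y of bit1 in the frame of bed between -0.116 and 0.116 m and z of each of bit1, bit2, bit3, bit4 in the frame of bed below 0.024 m and x of bit2 in the frame of bed between 0.094 and 0.176 m and y of bit2 in the frame of bed between -0.116 and 0.116 m and x of bit3 in the frame of bed between 0.094 and 0.176 m and y of bit3 in the frame of bed between -0.116 and 0.116 m and x of bit4 in the frame of bed between 0.094 and 0.176 m and y of bit4 in the frame of bed between -0.116 and 0.116 m and height (world z) of each of spatula, scraper below 0.005 m and angle between each of spatula, scraper's own z axis and vertical below 0.06 rad and linear speed of each of platform1, platform2, platform3, bit1, bit2, bit3, bit4, spatula, scraper below 0.02 m/s); the robot touches nothing.
It fails at once if the fingers touch a section (contact force between the fingers and platform1 above 0.5 N or contact force between the fingers and platform2 above 0.5 N or contact force between the fingers and platform3 above 0.5 N).
It fails at once if the fingers touch a bit (contact force between the fingers and bit1 above 0.5 N or contact force between the fingers and bit2 above 0.5 N or contact force between the fingers and bit3 above 0.5 N or contact force between the fingers and bit4 above 0.5 N).
It fails at once if a section is tipped over (angle between any of platform1, platform2, platform3's own z axis and vertical above 0.7 rad).
It fails at once if the glue bottle or paint jar is moved more than 30 mm (distance of any of glue, paint from where it was at the start of the episode above 0.03 m).
Of platform1, platform2, platform3 only 2 to 3 are there at a start; the rules pass over those that are not, and their reading is None.
Of bit1, bit2, bit3, bit4 only 2 to 4 are there at a start; the rules pass over those that are not, and their reading is None.
At some moment in a run one of scraper, bit1, bit2, bit3, bit4 may be knocked a few centimetres aside while the robot is not near it.
It also fails if it takes over 208 s, if anything falls off the work surface, if the arm or the gripper's body presses on something with over 40 N, if the wrist force passes 120 N, or if a joint passes its speed limit or range.

## Robot

A 7-joint arm with a two-finger parallel gripper is mounted at the origin on the work surface. World frame = base frame: x ahead of the robot, y to its left, z up, the work surface at z = 0. Lengths are in m, angles in rad, forces in N, time in s.
With the tool pointing down it reaches from about 0.35 to 0.9 m from the base axis. Payload 19.9 kg.
Tool frame: the origin (TCP) lies midway between the tips of the shut fingers; the grasp point (between the pads) lies 19 mm behind it; z points along the fingers, y is the line along which they close (so a half turn about z gives the same grasp; the last joint's range is limited). The gripper opens to 94 mm and grips with 3 to 60 N. Pads are 16 mm wide; open, the fingers measure 119 mm over their backs; the gripper's body (75 mm by 177 mm) begins 78 mm behind the grasp point.
Start: joints at [1.308, 0.417, -0.01, 1.614, 0.005, 1.111, -0.053], TCP at [0.137, -0.61, 0.205] pointing down, gripper open.
Joint ranges: [-2.81, 2.81], [-0.39, 2.02], [-1.27, 1.25], [0.06, 2.57], [-1.19, 4.33], [0.19, 2], [-2.82, 2.82]. Speed limits (rad/s): [1.89, 1.89, 2.39, 2.39, 3.01, 3.01, 3.01].

## Interface

Orientations are given as a unit quaternion [x, y, z, w].
In Python, from cell import env gives the robot as it stands. The module is installed in compiled form; this text tells all that it offers.
- The arm moves only by the shell command python3 -m handwheel 'ROWS' [FORCE]. ROWS is JSON, a list of rows, each an object with "claw": the closure, from -1 (fully open) to 1 (shut); "dp": the shift along the tool's x, y, z each as a share of 500 mm, from -1 to 1, a list of three; "dr": the turn, a rotation vector about the tool's x, y, z each as a share of 180 degrees, from -1 to 1, a list of three. In form: [{"claw": claw, "dp": [dx, dy, dz], "dr": [ax, ay, az]}, ...]. A call has 1 to 10 rows; each row is the pose to reach, as a shift and turn from the pose commanded when the call began, along the tool's axes at that moment, turning the shorter way round; what a row does not reach only later rows make up. A row lasts 1/12 s, in which the tool goes at most 41.7 mm and 7.16 degrees, less where a joint would pass 70% of its speed; a pose out of reach is approached as far as the arm can. A call with a number of a shift or a turn outside -1 to 1 is refused whole. A call with a gripper value outside its range is refused whole. The fingers move at their own pace and stop on an object; FORCE is the grip in N (left out, the last holds). Time passes only in rows, so rows that repeat a pose let the fingers close. It gives the time, the measured TCP pose, the force, the opening and the grip force at its end, in the units of the state.
- env.read_state(): the state, without advancing time (a new reading comes with each control period).
- env.camera(name): name is "side" or "top" or "wrist"; returns the picture (420x560x3 uint8, red, green, blue); there is no depth.
- env.camera_info(name): a dict with "mtx" (3x3 intrinsics, pixels), "world_to_cam" (4x4, takes a point from world to camera coordinates). Camera axes: x right, y down, z forward; pixel columns grow to the right and rows downward; lengths in m; the calibration is good to about 2 mm. A picture is of the moment at which its call begins: read the wrist's pose just before it. camera_info takes no time and is no camera call; for the wrist camera it gives the pose at the moment of the call.
- env.close_job(): hands the job in; it is judged then, once.
The state is a dict: "time": time; "joint_positions": joint angles; "dq": joint speeds; "tau": joint torques, N m; "eef_pos": TCP position; "orientation": TCP orientation; "ft_force": force on the tool from outside, world axes, zero at the start; "moment": the same for the moment, N m; "grip_width": opening from 0.0 (shut) to 1.0 (fully open); "gripper_force": force on a finger pad.
Only numpy, scipy, OpenCV 4.12 (cv2) and the standard library are available. Lean on these libraries where they do the work, as an engineer would, in place of code of your own. Each camera call takes 0.05 s, during which the arm holds its last target. There are 200 camera calls.

## Working session

There is one attempt and no reset: what is moved stays moved. The work goes in short steps, Python scripts to look and compute and a shell command to move; the robot and the scene stay as the last step left them, time stands still between calls to the robot, and variables do not carry over. Pictures are saved under pics/ and viewed, at most 14 in all, crops included, and the job is handed in when it is done.

```bash
mkdir -p pics
cat > h.py <<'E'
import numpy as np,cv2
from cell import env
from scipy.spatial.transform import Rotation as R
def snap(name,fn,crop=None,scale=1):
    im=env.camera(name); 
    if crop: im=im[crop[1]:crop[3],crop[0]:crop[2]]
    im=cv2.resize(im,None,fx=scale,fy=scale,interpolation=cv2.INTER_CUBIC)
    cv2.imwrite('pics/'+fn,im[:,:,::-1])
def w(name,u,v,z):
    i=env.camera_info(name);T=np.array(i['world_to_cam']);K=np.array(i['mtx'])
    d=T[:3,:3].T@np.linalg.inv(K)@[u,v,1];c=-T[:3,:3].T@T[:3,3]
    return c+d*(z-c[2])/d[2]
def px(name,p):
    i=env.camera_info(name);T=np.array(i['world_to_cam']);K=np.array(i['mtx'])
    q=K@(T[:3,:3]@p+T[:3,3]);return q[:2]/q[2]
def go(p,yaw=None):
    """shift/turn in row units from current measured pose; yaw = world yaw of tool x"""
    s=env.read_state();r=R.from_quat(s['orientation'])
    dp=r.inv().apply(np.array(p)-s['eef_pos'])/0.5
    x=r.apply([1,0,0]);y0=np.arctan2(x[1],x[0])
    print('dp',dp.round(4),'yaw',y0,'dr',None if yaw is None else -(yaw-y0)/np.pi)
E
python3 - <<'E'
from h import *
np.set_printoptions(precision=4,suppress=True)
snap('top','t0.png',scale=1.4);snap('side','s0.png',scale=1.4)
s=env.read_state();print(s);print(R.from_quat(s['orientation']).as_matrix())
for n in('top','side','wrist'):print(n,env.camera_info(n))
E
```

```text
{'time': 0.1, 'joint_positions': array([ 1.3075,  0.4179, -0.0103,  1.6141,  0.0047,  1.1107, -0.053 ]), 'dq': array([-0.0019, -0.0009,  0.0022,  0.0001,  0.0019, -0.0008,  0.0003]), 'tau': array([  0.0011, -85.2577,   0.6393, -42.669 ,  -0.049 ,   0.0165,
         0.0001]), 'eef_pos': array([ 0.1374, -0.6094,  0.2049]), 'orientation': array([ 0.9939,  0.1106, -0.0001, -0.0006]), 'ft_force': array([-0.256 ,  0.9219, -0.014 ]), 'moment': array([ 0.0068,  0.0218, -0.0346]), 'gripper_force': 0.0, 'grip_width': 0.9973704931242983}
[[ 0.9755  0.2199 -0.0003]
 [ 0.2199 -0.9755  0.0011]
 [-0.0001 -0.0011 -1.    ]]
top {'mtx': array([[490.511,   0.   , 277.391],
       [  0.   , 490.511, 213.553],
       [  0.   ,   0.   ,   1.   ]]), 'world_to_cam': array([[-0.0119, -0.9999, -0.0003,  0.0372],
       [-0.9951,  0.0119, -0.098 ,  0.5179],
       [ 0.098 , -0.0008, -0.9952,  1.3761],
       [ 0.    ,  0.    ,  0.    ,  1.    ]])}
side {'mtx': array([[514.4113,   0.    , 287.4901],
       [  0.    , 514.4113, 213.0749],
       [  0.    ,   0.    ,   1.    ]]), 'world_to_cam': array([[-0.9812, -0.1931, -0.0035,  0.5033],
       [-0.1438,  0.7429, -0.6537,  0.0819],
       [ 0.1288, -0.6409, -0.7567,  1.2173],
       [ 0.    ,  0.    ,  0.    ,  1.    ]])}
wrist {'mtx': array([[317.7216,   0.    , 281.1955],
       [  0.    , 317.7216, 214.649 ],
       [  0.    ,   0.    ,   1.    ]]), 'world_to_cam': array([[ 0.2202, -0.9754, -0.0019, -0.625 ],
       [-0.9447, -0.2138,  0.2487, -0.0245],
       [-0.243 , -0.053 , -0.9686,  0.3916],
       [ 0.    ,  0.    ,  0.    ,  1.    ]])}
```

View pics/t0.png

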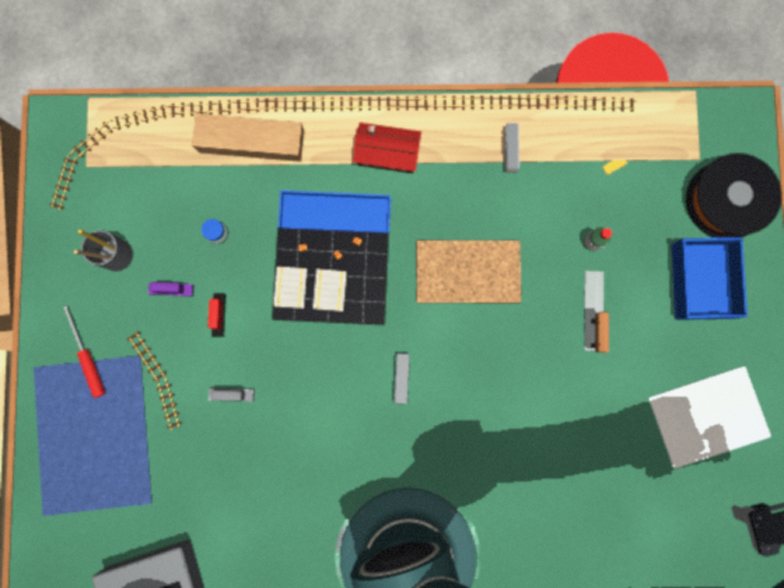

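View pics/s0.png

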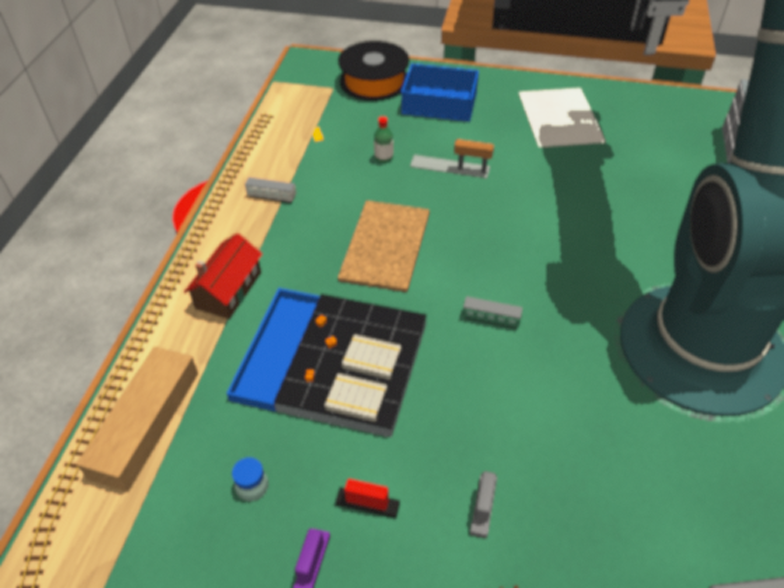

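The top view (1.4x) shows two sections at (290,288) and (330,290), three bits at (303,247), (338,254) and (357,241), and the board at (468,271). The spatula is at (595,310), with glue beyond it at (600,240). The scraper is at (216,314) and the paint jar at (213,230). I'll enlarge both areas.

Run:
```python
from h import *
snap('top','c1.png',(140,130,290,240),5.3)
snap('top','c2.png',(290,155,450,255),5)
```

```text
(no output)
```

View pics/c1.png

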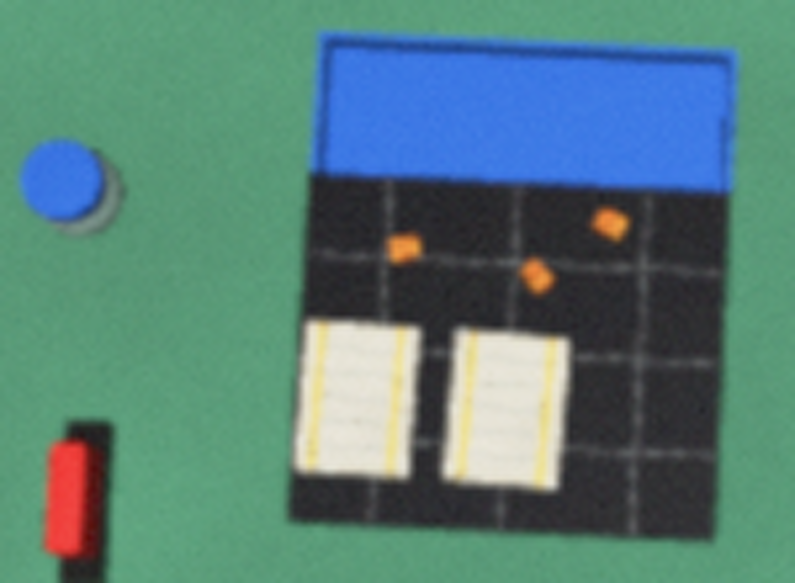

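View pics/c2.png

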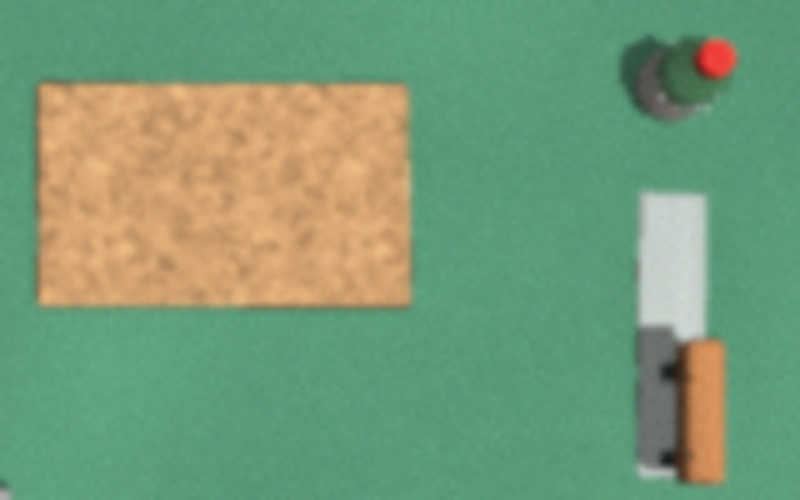

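Run:
```python
from h import *
np.set_printoptions(precision=4,suppress=True)
def c1(U,V,z):return w('top',140+U/5.3,130+V/5.3,z)
def c2(U,V,z):return w('top',290+U/5,155+V/5,z)
def P(n,f,l,z):
    a=np.array([f(u,v,z) for u,v in l]);print(n,'mean',a.mean(0)[:2],a[:,:2].tolist() and a[:,:2].round(4).tolist())
P('bed nearL nearR farR farL',c1,[(290,521),(716,541),(730,192),(310,175)],.03)
P('p_left NL,NR,FR,FL',c1,[(294,471),(408,479),(421,326),(306,320)],.042)
P('p_right',c1,[(442,482),(557,490),(571,338),(456,328)],.042)
P('bits',c1,[(404,248),(538,276),(610,223)],.041)
P('scraper foot',c1,[(68,422),(112,424)],.014)
P('scr grip top',c1,[(45,554),(85,556),(90,443),(52,440)],.054)
P('paint top',c1,[(62,180)],.05)
P('board',c2,[(38,306),(411,306),(409,84),(38,84)],.012)
P('blade tip',c2,[(640,192),(706,195)],.002)
P('blade rear',c2,[(638,476)],.002)
P('handle',c2,[(683,482),(724,482),(724,342),(685,340)],.068)
P('glue base/top',c2,[(717,58)],.1);P('gl',c2,[(668,90)],.0)
```

```text
bed nearL nearR farR farL mean [0.5662 0.1473] [[0.4786, 0.2663], [0.4651, 0.0382], [0.6546, 0.0284], [0.6666, 0.2563]]
p_left NL,NR,FR,FL mean [0.5426 0.2287] [[0.5044, 0.2623], [0.4994, 0.2016], [0.5814, 0.1947], [0.5854, 0.2562]]
p_right mean [0.5361 0.1491] [[0.4975, 0.1835], [0.4925, 0.1224], [0.574, 0.1144], [0.5801, 0.1759]]
bits mean [0.6227 0.143 ] [[0.624, 0.2039], [0.6079, 0.132], [0.6363, 0.0932]]
scraper foot mean [0.5344 0.378 ] [[0.5351, 0.39], [0.5337, 0.366]]
scr grip top mean [0.4903 0.3793] [[0.461, 0.391], [0.4597, 0.37], [0.5194, 0.3681], [0.5212, 0.3881]]
paint top mean [0.6614 0.3857] [[0.6614, 0.3857]]
board mean [ 0.5748 -0.1359] [[0.5113, -0.0272], [0.5087, -0.2422], [0.6384, -0.245], [0.641, -0.0292]]
blade tip mean [ 0.5737 -0.399 ] [[0.5748, -0.3798], [0.5725, -0.4182]]
blade rear mean [ 0.4096 -0.372 ] [[0.4096, -0.372]]
handle mean [ 0.4434 -0.391 ] [[0.4047, -0.3778], [0.4044, -0.4004], [0.4816, -0.4037], [0.4829, -0.3822]]
glue base/top mean [ 0.6347 -0.3963] [[0.6347, -0.3963]]
gl mean [ 0.6352 -0.3992] [[0.6352, -0.3992]]
```

Two sections, left (0.543,0.229) yaw -0.08 and right (0.536,0.149) yaw -0.09. All the measured sizes match the description. Next I move above the spatula handle.

```bash
python3 -m handwheel '[{"claw":-1,"dp":[0.694,-0.291,0],"dr":[0,0,0.088]},{"claw":-1,"dp":[0.694,-0.291,0],"dr":[0,0,0.088]},{"claw":-1,"dp":[0.694,-0.291,0],"dr":[0,0,0.088]},{"claw":-1,"dp":[0.694,-0.291,0],"dr":[0,0,0.088]},{"claw":-1,"dp":[0.694,-0.291,0],"dr":[0,0,0.088]},{"claw":-1,"dp":[0.694,-0.291,0],"dr":[0,0,0.088]},{"claw":-1,"dp":[0.694,-0.291,0],"dr":[0,0,0.088]},{"claw":-1,"dp":[0.694,-0.291,0],"dr":[0,0,0.088]},{"claw":-1,"dp":[0.694,-0.291,0],"dr":[0,0,0.088]},{"claw":-1,"dp":[0.694,-0.291,0],"dr":[0,0,0.088]}]' 40
python3 -m handwheel '[{"claw":-1,"dp":[0,0,0],"dr":[0,0,0]},{"claw":-1,"dp":[0,0,0],"dr":[0,0,0]}]'
python3 - <<'E'
from h import *
go([.4434,-.391,.036],-.054);snap('wrist','w1.png')
print(px('wrist',[.4434,-.391,.068]),px('wrist',[.573,-.398,0.002]), R.from_quat(env.read_state()['orientation']).as_matrix().round(4))
E
```

```text
time: 1.03
eef_pos: [0.4498, -0.3857, 0.2053]
orientation: [1.0, -0.023, 0.001, -0.001]
ft_force: [0.3, -0.5, 0.6]
grip_width: 1.001
gripper_force: 0.0
time: 1.2
eef_pos: [0.4439, -0.3913, 0.2052]
orientation: [1.0, -0.027, -0.0, -0.0]
ft_force: [-0.7, -0.7, -0.5]
grip_width: 0.999
gripper_force: 0.0
dp [-0.0009 -0.0005  0.3384] yaw -0.05383127195289461 dr 5.370780547012963e-05
[280.1269521  207.47918666] [280.14116031  81.41343956] [[ 9.985e-01 -5.540e-02 -6.000e-04]
 [-5.540e-02 -9.985e-01 -0.000e+00]
 [-6.000e-04  1.000e-04 -1.000e+00]]
```

View pics/w1.png

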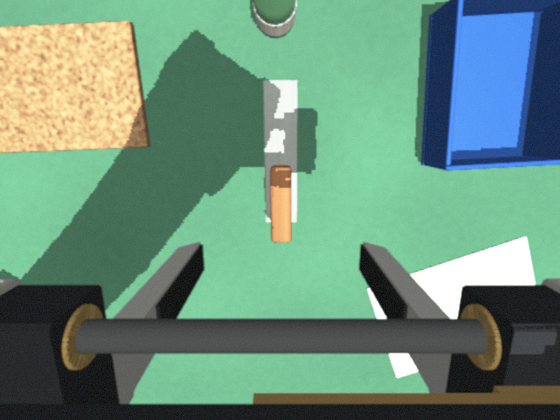

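The wrist view shows the handle from (281,168) to (281,241) and the tip at (281,81). Predictions were (280,207) and (280,81), so I'll descend and grip.

```bash
python3 -m handwheel '[{"claw":-1,"dp":[0,0,0.3],"dr":[0,0,0]},{"claw":-1,"dp":[0,0,0.3],"dr":[0,0,0]},{"claw":-1,"dp":[0,0,0.3],"dr":[0,0,0]},{"claw":-1,"dp":[0,0,0.3],"dr":[0,0,0]},{"claw":-1,"dp":[0,0,0.32],"dr":[0,0,0]},{"claw":-1,"dp":[0,0,0.338],"dr":[0,0,0]},{"claw":-1,"dp":[0,0,0.338],"dr":[0,0,0]},{"claw":-1,"dp":[0,0,0.338],"dr":[0,0,0]},{"claw":-1,"dp":[0,0,0.338],"dr":[0,0,0]},{"claw":1,"dp":[0,0,0.338],"dr":[0,0,0]}]' 50
python3 -m handwheel '[{"claw":1,"dp":[0,0,0],"dr":[0,0,0]},{"claw":1,"dp":[0,0,0],"dr":[0,0,0]},{"claw":1,"dp":[0,0,0],"dr":[0,0,0]},{"claw":1,"dp":[0,0,0],"dr":[0,0,0]},{"claw":1,"dp":[0,0,0],"dr":[0,0,0]},{"claw":1,"dp":[0,0,0],"dr":[0,0,0]},{"claw":1,"dp":[0,0,0],"dr":[0,0,0]},{"claw":1,"dp":[0,0,0],"dr":[0,0,0]},{"claw":1,"dp":[0,0,0],"dr":[0,0,0]},{"claw":1,"dp":[0,0,0],"dr":[0,0,0]}]' 50
python3 -m handwheel '[{"claw":1,"dp":[0,0,0],"dr":[0,0,0]},{"claw":1,"dp":[0,0,0],"dr":[0,0,0]},{"claw":1,"dp":[0,0,0],"dr":[0,0,0]}]' 50
```

```text
time: 2.08
eef_pos: [0.4446, -0.3921, 0.038]
orientation: [1.0, -0.027, 0.001, 0.001]
ft_force: [-0.5, -0.5, 0.0]
grip_width: 0.962
gripper_force: 0.0
time: 2.92
eef_pos: [0.444, -0.3914, 0.0364]
orientation: [1.0, -0.027, -0.0, -0.0]
ft_force: [0.4, 0.0, 0.2]
grip_width: 0.255
gripper_force: 0.0
time: 3.17
eef_pos: [0.4439, -0.3913, 0.0363]
orientation: [1.0, -0.027, -0.0, -0.0]
ft_force: [-0.5, -0.7, -3.0]
grip_width: 0.232
gripper_force: 50.0
```

```bash
python3 -m handwheel '[{"claw":1,"dp":[0,0,-0.05],"dr":[0,0,0]},{"claw":1,"dp":[0,0,-0.1],"dr":[0,0,0]},{"claw":1,"dp":[0,0,-0.15],"dr":[0,0,0]},{"claw":1,"dp":[0,0,-0.2],"dr":[0,0,0]},{"claw":1,"dp":[0,0,-0.25],"dr":[0,0,0]},{"claw":1,"dp":[0,0,-0.3],"dr":[0,0,0]},{"claw":1,"dp":[0,0,-0.3],"dr":[0,0,0]},{"claw":1,"dp":[0,0,-0.3],"dr":[0,0,0]}]'
python3 -m handwheel '[{"claw":1,"dp":[-0.06,-0.06,0],"dr":[0,0,0]},{"claw":1,"dp":[-0.08,-0.12,0],"dr":[0,0,0]},{"claw":1,"dp":[-0.08,-0.18,0],"dr":[0,0,0]},{"claw":1,"dp":[-0.08,-0.24,0],"dr":[0,0,0]},{"claw":1,"dp":[-0.08,-0.3,0],"dr":[0,0,0]},{"claw":1,"dp":[-0.08,-0.36,0],"dr":[0,0,0]},{"claw":1,"dp":[-0.08,-0.42,0],"dr":[0,0,0]},{"claw":1,"dp":[-0.08,-0.48,0],"dr":[0,0,0]},{"claw":1,"dp":[-0.08,-0.54,0],"dr":[0,0,0]},{"claw":1,"dp":[-0.08,-0.6,0],"dr":[0,0,0]}]'
python3 -m handwheel '[{"claw":1,"dp":[-0.02,-0.06,0],"dr":[0,0,0.011]},{"claw":1,"dp":[-0.06,-0.12,0],"dr":[0,0,0.011]},{"claw":1,"dp":[-0.09,-0.18,0],"dr":[0,0,0.011]},{"claw":1,"dp":[-0.12,-0.24,0],"dr":[0,0,0.011]},{"claw":1,"dp":[-0.15,-0.3,0],"dr":[0,0,0.011]},{"claw":1,"dp":[-0.18,-0.36,0],"dr":[0,0,0.011]},{"claw":1,"dp":[-0.188,-0.42,0],"dr":[0,0,0.011]},{"claw":1,"dp":[-0.188,-0.48,0],"dr":[0,0,0.011]},{"claw":1,"dp":[-0.188,-0.503,0],"dr":[0,0,0.011]},{"claw":1,"dp":[-0.188,-0.503,0],"dr":[0,0,0.011]}]'
python3 -m handwheel '[{"claw":1,"dp":[0,0,0],"dr":[0,0,0]},{"claw":1,"dp":[0,0,0],"dr":[0,0,0]}]'
python3 - <<'E'
from h import *
go([.3405,.167,.069],-.09);snap('wrist','w2.png')
s=env.read_state();r=R.from_quat(s['orientation']);print(r.as_matrix().round(4),s['eef_pos'],s['joint_positions'],s['gripper_force'])
e=s['eef_pos'];print(px('wrist',e+r.apply([.13,0,.036])),px('wrist',e+r.apply([.13,.019,.036])),px('wrist',e+r.apply([.13,-.019,.036])))
for p in([.4975,.1835,.042],[.4925,.1224,.042],[.5044,.2623,.042]):print(px('wrist',p))
E
```

```text
time: 3.83
eef_pos: [0.4443, -0.3917, 0.1874]
orientation: [1.0, -0.027, 0.001, 0.001]
ft_force: [0.5, -0.2, -2.5]
grip_width: 0.229
gripper_force: 50.0
time: 4.67
eef_pos: [0.4195, -0.0881, 0.1854]
orientation: [1.0, -0.027, -0.001, -0.0]
ft_force: [0.6, 0.0, -1.4]
grip_width: 0.23
gripper_force: 50.0
time: 5.5
eef_pos: [0.3396, 0.1688, 0.1857]
orientation: [0.999, -0.043, -0.001, -0.0]
ft_force: [-1.2, -0.6, -1.6]
grip_width: 0.231
gripper_force: 50.0
time: 5.67
eef_pos: [0.3399, 0.1656, 0.1858]
orientation: [0.999, -0.045, -0.001, 0.0]
ft_force: [0.4, 0.3, -1.8]
grip_width: 0.23
gripper_force: 50.0
dp [ 0.0013 -0.0029  0.2336] yaw -0.08989264919065877 dr 3.417082390314317e-05
[[ 9.959e-01 -9.040e-02 -1.000e-03]
 [-9.040e-02 -9.959e-01 -3.000e-04]
 [-1.000e-03  4.000e-04 -1.000e+00]] [0.34007519 0.16554551 0.18596284] [ 0.12253592  0.00671831 -0.65136834  2.18079172  0.00469214  0.95653756
 -2.19280571] 49.98546302318573
[281.09285299  38.57977364] [312.12143431  38.57897563] [250.0704974   38.58057149]
[246.35087982  41.86459226]
[312.91058793  41.22248515]
[160.53506287  42.15311792]
```

View pics/w2.png

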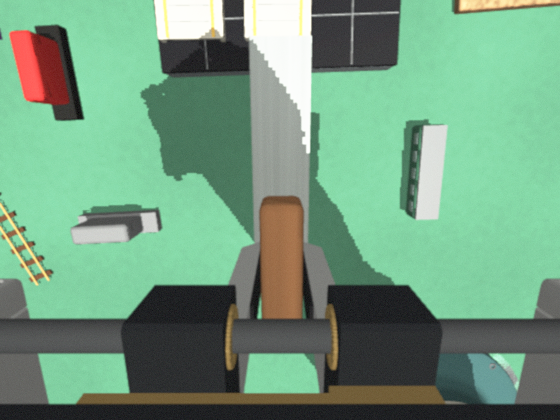

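The tip shows at (281,37) and the section's near corners at about (246,38) and (311,38). The blade is centred on the right section, so I lower and insert.

```bash
python3 -m handwheel '[{"claw":1,"dp":[0,-0.003,0.05],"dr":[0,0,0]},{"claw":1,"dp":[0,-0.003,0.1],"dr":[0,0,0]},{"claw":1,"dp":[0,-0.003,0.15],"dr":[0,0,0]},{"claw":1,"dp":[0,-0.003,0.19],"dr":[0,0,0]},{"claw":1,"dp":[0,-0.003,0.22],"dr":[0,0,0]},{"claw":1,"dp":[0,-0.003,0.234],"dr":[0,0,0]},{"claw":1,"dp":[0,-0.003,0.234],"dr":[0,0,0]},{"claw":1,"dp":[0,-0.003,0.234],"dr":[0,0,0]},{"claw":1,"dp":[0,-0.003,0.234],"dr":[0,0,0]}]'
python3 - <<'E'
from h import *
s=env.read_state();print(s['eef_pos'],s['ft_force'],s['orientation']);snap('side','s1.png',(200,190,330,320),4.5)
r=R.from_quat(s['orientation']);e=s['eef_pos']
for q in([.13,.019,.036],[.13,-.019,.036],[.035,-.019,.036]):print((px('side',e+r.apply(q))-[200,190])*4.5)
E
```

```text
time: 6.47
eef_pos: [0.341, 0.1681, 0.0703]
orientation: [0.999, -0.045, 0.001, -0.0]
ft_force: [-0.6, 0.9, -2.1]
grip_width: 0.237
gripper_force: 50.0
[0.34101402 0.16807025 0.07028206] [-0.62096742  0.91975807 -2.10243623] [ 9.98995235e-01 -4.48124608e-02  5.86009910e-04 -1.43224991e-04]
[426.76676171 291.19882858]
[405.83634939 351.21653983]
[594.15278895 396.34459421]
```

View pics/s1.png

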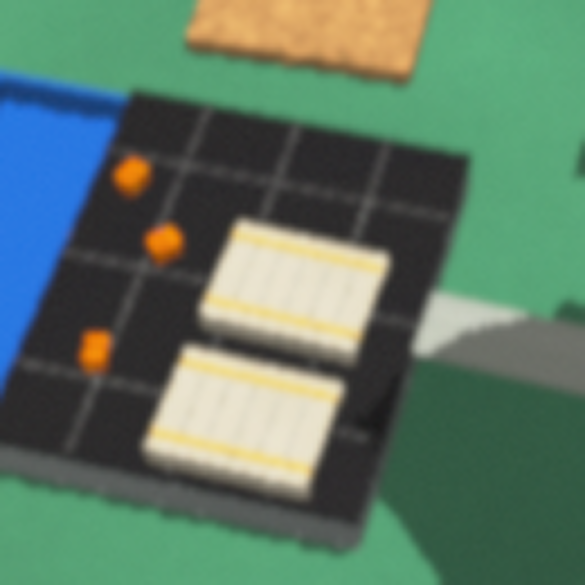

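The blade tip corners show at (430,292) and (412,355), within about 1 px of the prediction at tunnel height. I insert slowly.

```bash
python3 -m handwheel '[{"claw":1,"dp":[0.02,0,0],"dr":[0,0,0]},{"claw":1,"dp":[0.04,0,0],"dr":[0,0,0]},{"claw":1,"dp":[0.06,0,0],"dr":[0,0,0]},{"claw":1,"dp":[0.08,0,0],"dr":[0,0,0]},{"claw":1,"dp":[0.09,0,0],"dr":[0,0,0]},{"claw":1,"dp":[0.1,0,0],"dr":[0,0,0]},{"claw":1,"dp":[0.1,0,0],"dr":[0,0,0]}]'
python3 -m handwheel '[{"claw":1,"dp":[0.02,0,0],"dr":[0,0,0]},{"claw":1,"dp":[0.04,0,0],"dr":[0,0,0]},{"claw":1,"dp":[0.06,0,0],"dr":[0,0,0]},{"claw":1,"dp":[0.08,0,0],"dr":[0,0,0]},{"claw":1,"dp":[0.1,0,0],"dr":[0,0,0]},{"claw":1,"dp":[0.12,0,0],"dr":[0,0,0]},{"claw":1,"dp":[0.125,0,0],"dr":[0,0,0]},{"claw":1,"dp":[0.125,0,0],"dr":[0,0,0]},{"claw":1,"dp":[0.125,0,0],"dr":[0,0,0]}]'
python3 - <<'E'
from h import *
s=env.read_state();print(s['eef_pos'],s['ft_force'],s['orientation']);snap('side','s2.png',(200,190,330,320),4.5)
E
```

```text
time: 7.1
eef_pos: [0.3911, 0.1636, 0.0694]
orientation: [0.999, -0.045, -0.0, -0.0]
ft_force: [0.1, -0.8, -1.6]
grip_width: 0.229
gripper_force: 50.0
time: 7.85
eef_pos: [0.4522, 0.1581, 0.0693]
orientation: [0.999, -0.045, -0.0, -0.0]
ft_force: [-0.4, -0.1, -1.5]
grip_width: 0.228
gripper_force: 50.0
[0.45217362 0.15811904 0.06930227] [-0.3738542  -0.13722838 -1.4984727 ] [ 9.99006430e-01 -4.45652896e-02 -2.94140627e-04 -2.56634325e-05]
```

View pics/s2.png

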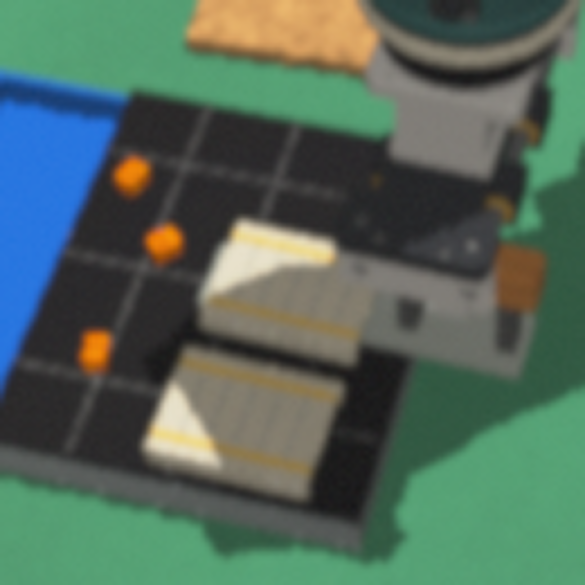

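The section has not moved and the blade is fully under it. I lift slowly.

```bash
python3 -m handwheel '[{"claw":1,"dp":[0,0,-0.005],"dr":[0,0,0]},{"claw":1,"dp":[0,0,-0.012],"dr":[0,0,0]},{"claw":1,"dp":[0,0,-0.02],"dr":[0,0,0]},{"claw":1,"dp":[0,0,-0.035],"dr":[0,0,0]},{"claw":1,"dp":[0,0,-0.055],"dr":[0,0,0]},{"claw":1,"dp":[0,0,-0.08],"dr":[0,0,0]},{"claw":1,"dp":[0,0,-0.105],"dr":[0,0,0]},{"claw":1,"dp":[0,0,-0.13],"dr":[0,0,0]},{"claw":1,"dp":[0,0,-0.15],"dr":[0,0,0]},{"claw":1,"dp":[0,0,-0.16],"dr":[0,0,0]}]'
python3 -m handwheel '[{"claw":1,"dp":[0,0.01,0],"dr":[0,0,0]},{"claw":1,"dp":[0,0.03,0],"dr":[0,0,0]},{"claw":1,"dp":[0,0.06,0],"dr":[0,0,0]},{"claw":1,"dp":[0.01,0.09,0],"dr":[0,0,0]},{"claw":1,"dp":[0.02,0.12,0],"dr":[0,0,0]},{"claw":1,"dp":[0.03,0.15,0],"dr":[0,0,0]},{"claw":1,"dp":[0.04,0.18,0],"dr":[0,0,0]},{"claw":1,"dp":[0.05,0.21,0],"dr":[0,0,-0.005]},{"claw":1,"dp":[0.06,0.24,0],"dr":[0,0,-0.01]},{"claw":1,"dp":[0.07,0.27,0],"dr":[0,0,-0.015]}]'
python3 - <<'E'
from h import *
s=env.read_state();print(s['eef_pos'],s['ft_force'],s['orientation']);go([.4906,-.185,.149],-.01)
E
```

```text
time: 8.73
eef_pos: [0.453, 0.1583, 0.1513]
orientation: [0.999, -0.045, 0.001, -0.0]
ft_force: [0.3, 0.4, -2.6]
grip_width: 0.232
gripper_force: 50.0
time: 9.57
eef_pos: [0.4747, 0.0187, 0.1487]
orientation: [1.0, -0.021, -0.001, 0.0]
ft_force: [0.1, -0.5, -2.4]
grip_width: 0.229
gripper_force: 50.0
[0.47467494 0.01872217 0.14867836] [ 0.13619118 -0.50125562 -2.42252024] [ 9.99780077e-01 -2.09584638e-02 -7.33809975e-04  4.31189273e-05]
dp [ 0.0489  0.4058 -0.0007] yaw -0.041920094000106475 dr -0.010160481488149792
```

```bash
python3 -m handwheel '[{"claw":1,"dp":[0.01,0.04,0],"dr":[0,0,-0.003]},{"claw":1,"dp":[0.02,0.09,0],"dr":[0,0,-0.006]},{"claw":1,"dp":[0.03,0.14,0],"dr":[0,0,-0.01]},{"claw":1,"dp":[0.04,0.19,0],"dr":[0,0,-0.01]},{"claw":1,"dp":[0.049,0.24,0],"dr":[0,0,-0.01]},{"claw":1,"dp":[0.049,0.29,0],"dr":[0,0,-0.01]},{"claw":1,"dp":[0.049,0.34,0],"dr":[0,0,-0.01]},{"claw":1,"dp":[0.049,0.38,0],"dr":[0,0,-0.01]},{"claw":1,"dp":[0.049,0.4,0],"dr":[0,0,-0.01]},{"claw":1,"dp":[0.049,0.405,0],"dr":[0,0,-0.01]}]'
python3 -m handwheel '[{"claw":1,"dp":[0,0,0],"dr":[0,0,0]},{"claw":1,"dp":[0,0,0],"dr":[0,0,0]},{"claw":1,"dp":[0,0,0],"dr":[0,0,0]}]'
python3 - <<'E'
from h import *
go([.4906,-.185,.051],-.01)
snap('wrist','w3.png')
s=env.read_state();r=R.from_quat(s['orientation']);e=s['eef_pos']
for a,b in((.044,.03),(.044,-.03),(.124,.03),(.124,-.03)):print(px('wrist',e+r.apply([a,b,.024])))
E
```

```text
time: 10.4
eef_pos: [0.4902, -0.185, 0.1487]
orientation: [1.0, -0.007, -0.001, -0.0]
ft_force: [-0.2, -0.1, -2.7]
grip_width: 0.231
gripper_force: 50.0
time: 10.65
eef_pos: [0.4914, -0.1816, 0.1494]
orientation: [1.0, -0.005, -0.0, -0.0]
ft_force: [-0.6, 0.1, -1.6]
grip_width: 0.23
gripper_force: 50.0
dp [-0.0015  0.0069  0.1968] yaw -0.009005127502434778 dr 0.0003166777514673695
[327.46068382 181.18243733]
[234.17002216 181.14701019]
[332.48518274  44.07075372]
[229.12656412  44.07550057]
```

View pics/w3.png

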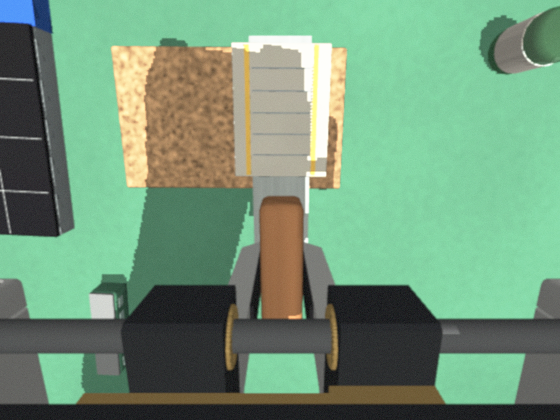

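The section sits squarely on the blade, edges at columns 233-330 and rows 44-176, over the right part of the board. I lower it, then draw the blade out.

```bash
python3 -m handwheel '[{"claw":1,"dp":[0,0.003,0.02],"dr":[0,0,0]},{"claw":1,"dp":[0,0.006,0.05],"dr":[0,0,0]},{"claw":1,"dp":[0,0.006,0.08],"dr":[0,0,0]},{"claw":1,"dp":[0,0.006,0.11],"dr":[0,0,0]},{"claw":1,"dp":[0,0.006,0.135],"dr":[0,0,0]},{"claw":1,"dp":[0,0.006,0.155],"dr":[0,0,0]},{"claw":1,"dp":[0,0.006,0.17],"dr":[0,0,0]},{"claw":1,"dp":[0,0.006,0.18],"dr":[0,0,0]},{"claw":1,"dp":[0,0.006,0.19],"dr":[0,0,0]},{"claw":1,"dp":[0,0.006,0.197],"dr":[0,0,0]}]'
python3 -m handwheel '[{"claw":1,"dp":[0,0,0],"dr":[0,0,0]},{"claw":1,"dp":[0,0,0],"dr":[0,0,0]},{"claw":1,"dp":[0,0,0],"dr":[0,0,0]}]'
python3 -m handwheel '[{"claw":1,"dp":[-0.01,0,0],"dr":[0,0,0]},{"claw":1,"dp":[-0.03,0,0],"dr":[0,0,0]},{"claw":1,"dp":[-0.05,0,0],"dr":[0,0,0]},{"claw":1,"dp":[-0.08,0,0],"dr":[0,0,0]},{"claw":1,"dp":[-0.11,0,0],"dr":[0,0,0]},{"claw":1,"dp":[-0.14,0,0],"dr":[0,0,0]},{"claw":1,"dp":[-0.17,0,0],"dr":[0,0,0]},{"claw":1,"dp":[-0.2,0,0],"dr":[0,0,0]},{"claw":1,"dp":[-0.225,0,0],"dr":[0,0,0]},{"claw":1,"dp":[-0.225,0,0],"dr":[0,0,0]}]'
python3 -m handwheel '[{"claw":1,"dp":[0,0,-0.05],"dr":[0,0,0]},{"claw":1,"dp":[0,0,-0.1],"dr":[0,0,0]},{"claw":1,"dp":[0,0,-0.15],"dr":[0,0,0]},{"claw":1,"dp":[0,0,-0.2],"dr":[0,0,0]},{"claw":1,"dp":[0,0,-0.2],"dr":[0,0,0]},{"claw":1,"dp":[0,0,-0.2],"dr":[0,0,0]}]'
python3 - <<'E'
from h import *
s=env.read_state();print(s['eef_pos'],s['ft_force'])
snap('wrist','w4.png')
go([.3457,.2446,.149],-.08)
for x,y in((.4,0),(.4,-.0)):print(px('wrist',[.535,-.156,.024]),px('wrist',[.535,-.216,.024]))
print(px('wrist',[.5087,-.2422,.012]))
E
```

```text
time: 11.53
eef_pos: [0.4914, -0.1858, 0.0507]
orientation: [1.0, -0.005, 0.0, 0.0]
ft_force: [-0.6, -0.5, -1.3]
grip_width: 0.233
gripper_force: 50.0
time: 11.78
eef_pos: [0.4915, -0.186, 0.0514]
orientation: [1.0, -0.005, 0.0, 0.0]
ft_force: [-0.2, -0.2, -2.3]
grip_width: 0.233
gripper_force: 50.0
time: 12.62
eef_pos: [0.3755, -0.1848, 0.0509]
orientation: [1.0, -0.006, -0.001, 0.0]
ft_force: [-0.1, -1.2, -1.7]
grip_width: 0.227
gripper_force: 50.0
time: 13.12
eef_pos: [0.379, -0.1851, 0.1518]
orientation: [1.0, -0.006, 0.001, 0.001]
ft_force: [-1.0, -1.2, -2.6]
grip_width: 0.231
gripper_force: 50.0
[ 0.37901029 -0.18509864  0.15182715] [-0.95576209 -1.19382738 -2.63052845]
dp [-0.0749 -0.8581  0.003 ] yaw -0.010971418443426445 dr 0.021972479938701443
[245.82550143  35.35706336] [314.89222678  34.52115162]
[245.82550143  35.35706336] [314.89222678  34.52115162]
[341.44613789  69.61217019]
```

View pics/w4.png

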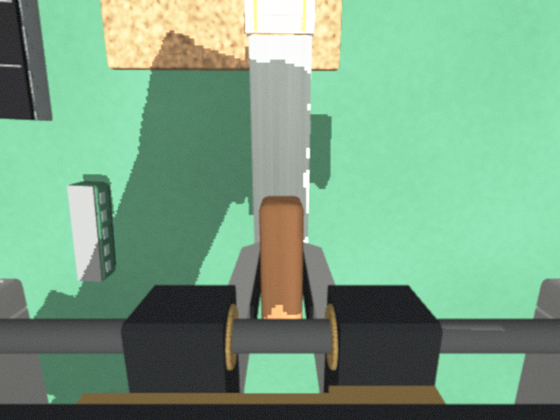

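The section stayed in place (near edge at row 32, columns 246-315, predicted 35). I go for the left one.

```bash
python3 -m handwheel '[{"claw":1,"dp":[0.04,-0.03,0],"dr":[0,0,0]},{"claw":1,"dp":[0.08,-0.08,0],"dr":[0,0,0]},{"claw":1,"dp":[0.08,-0.14,0],"dr":[0,0,0]},{"claw":1,"dp":[0.08,-0.2,0],"dr":[0,0,0]},{"claw":1,"dp":[0.08,-0.26,0],"dr":[0,0,0]},{"claw":1,"dp":[0.08,-0.32,0],"dr":[0,0,0]},{"claw":1,"dp":[0.08,-0.38,0],"dr":[0,0,0.005]},{"claw":1,"dp":[0.06,-0.44,0],"dr":[0,0,0.01]},{"claw":1,"dp":[0.04,-0.5,0],"dr":[0,0,0.015]},{"claw":1,"dp":[0.02,-0.56,0],"dr":[0,0,0.022]}]'
python3 -m handwheel '[{"claw":1,"dp":[-0.02,-0.06,0],"dr":[0,0,0]},{"claw":1,"dp":[-0.04,-0.12,0],"dr":[0,0,0]},{"claw":1,"dp":[-0.06,-0.18,0],"dr":[0,0,0]},{"claw":1,"dp":[-0.08,-0.23,0],"dr":[0,0,0]},{"claw":1,"dp":[-0.08,-0.27,0],"dr":[0,0,0]},{"claw":1,"dp":[-0.08,-0.29,0],"dr":[0,0,0]},{"claw":1,"dp":[-0.08,-0.29,0],"dr":[0,0,0]},{"claw":1,"dp":[-0.08,-0.29,0],"dr":[0,0,0]}]'
python3 - <<'E'
from h import *
s=env.read_state();print(s['eef_pos'],s['ft_force'])
go([.3457,.2446,.0693],-.08)
E
```

```text
time: 14.0
eef_pos: [0.3903, 0.0964, 0.1498]
orientation: [0.999, -0.04, -0.001, -0.0]
ft_force: [0.0, 0.8, -1.7]
grip_width: 0.23
gripper_force: 50.0
time: 14.67
eef_pos: [0.3627, 0.2427, 0.1499]
orientation: [0.999, -0.039, -0.001, 0.0]
ft_force: [-0.3, 0.2, -2.0]
grip_width: 0.233
gripper_force: 50.0
[0.36265472 0.24271564 0.14993284] [-0.31514479  0.23245073 -2.0058246 ]
dp [-0.0338 -0.0012  0.1613] yaw -0.07868498228925196 dr 0.00041858313783787934
```

```bash
python3 -m handwheel '[{"claw":1,"dp":[-0.034,-0.001,0],"dr":[0,0,0]},{"claw":1,"dp":[-0.034,-0.001,0.03],"dr":[0,0,0]},{"claw":1,"dp":[-0.034,-0.001,0.07],"dr":[0,0,0]},{"claw":1,"dp":[-0.034,-0.001,0.11],"dr":[0,0,0]},{"claw":1,"dp":[-0.034,-0.001,0.14],"dr":[0,0,0]},{"claw":1,"dp":[-0.034,-0.001,0.155],"dr":[0,0,0]},{"claw":1,"dp":[-0.034,-0.001,0.161],"dr":[0,0,0]},{"claw":1,"dp":[-0.034,-0.001,0.161],"dr":[0,0,0]},{"claw":1,"dp":[-0.034,-0.001,0.161],"dr":[0,0,0]},{"claw":1,"dp":[-0.034,-0.001,0.161],"dr":[0,0,0]}]'
python3 - <<'E'
from h import *
s=env.read_state();print(s['eef_pos'],s['ft_force'],s['orientation']);snap('side','s3.png')
im=cv2.imread('pics/s3.png');cv2.imwrite('pics/s3c.png',cv2.resize(im[110:320,190:330],None,fx=2.8,fy=2.8))
r=R.from_quat(s['orientation']);e=s['eef_pos']
for q in([.13,.019,.036],[.13,-.019,.036],[.035,-.019,.036]):print((px('side',e+r.apply(q))-[190,110])*2.8)
go([.3457,.2446,.0693],-.08)
E
```

```text
time: 15.5
eef_pos: [0.347, 0.2449, 0.0712]
orientation: [0.999, -0.04, 0.001, -0.0]
ft_force: [-0.3, 0.1, -2.0]
grip_width: 0.232
gripper_force: 50.0
[0.34697147 0.24486029 0.07116973] [-0.27139237  0.08791816 -1.99007433] [ 9.99198271e-01 -4.00313982e-02  5.02073647e-04 -2.24932831e-04]
[267.06302758 483.48730213]
[253.32571205 524.36124912]
[375.79375086 554.04650369]
dp [-0.0025  0.0008  0.0037] yaw -0.08008015521728892 dr -2.551419809227358e-05
```

View pics/s3c.png

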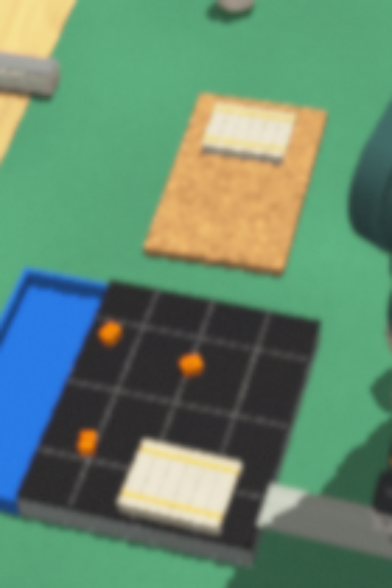

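The first section lies flat on the board at (249,133). One bit was nudged to (190,364), clear of everything. The blade is lined up with the left section, so I insert and lift.

```bash
python3 -m handwheel '[{"claw":1,"dp":[0.02,0,0.002],"dr":[0,0,0]},{"claw":1,"dp":[0.04,0,0.002],"dr":[0,0,0]},{"claw":1,"dp":[0.06,0,0.002],"dr":[0,0,0]},{"claw":1,"dp":[0.08,0,0.002],"dr":[0,0,0]},{"claw":1,"dp":[0.09,0,0.002],"dr":[0,0,0]},{"claw":1,"dp":[0.1,0,0.002],"dr":[0,0,0]},{"claw":1,"dp":[0.1,0,0.002],"dr":[0,0,0]}]'
python3 -m handwheel '[{"claw":1,"dp":[0.02,0,0],"dr":[0,0,0]},{"claw":1,"dp":[0.04,0,0],"dr":[0,0,0]},{"claw":1,"dp":[0.06,0,0],"dr":[0,0,0]},{"claw":1,"dp":[0.08,0,0],"dr":[0,0,0]},{"claw":1,"dp":[0.1,0,0],"dr":[0,0,0]},{"claw":1,"dp":[0.115,0,0],"dr":[0,0,0]},{"claw":1,"dp":[0.123,0,0],"dr":[0,0,0]},{"claw":1,"dp":[0.123,0,0],"dr":[0,0,0]},{"claw":1,"dp":[0.123,0,0],"dr":[0,0,0]}]'
python3 -m handwheel '[{"claw":1,"dp":[0,0,-0.005],"dr":[0,0,0]},{"claw":1,"dp":[0,0,-0.012],"dr":[0,0,0]},{"claw":1,"dp":[0,0,-0.02],"dr":[0,0,0]},{"claw":1,"dp":[0,0,-0.035],"dr":[0,0,0]},{"claw":1,"dp":[0,0,-0.055],"dr":[0,0,0]},{"claw":1,"dp":[0,0,-0.08],"dr":[0,0,0]},{"claw":1,"dp":[0,0,-0.105],"dr":[0,0,0]},{"claw":1,"dp":[0,0,-0.13],"dr":[0,0,0]},{"claw":1,"dp":[0,0,-0.15],"dr":[0,0,0]},{"claw":1,"dp":[0,0,-0.16],"dr":[0,0,0]}]'
python3 -m handwheel '[{"claw":1,"dp":[0,0.01,0],"dr":[0,0,0]},{"claw":1,"dp":[0,0.03,0],"dr":[0,0,0]},{"claw":1,"dp":[0,0.06,0],"dr":[0,0,0]},{"claw":1,"dp":[0.01,0.09,0],"dr":[0,0,0]},{"claw":1,"dp":[0.02,0.12,0],"dr":[0,0,0]},{"claw":1,"dp":[0.03,0.15,0],"dr":[0,0,0]},{"claw":1,"dp":[0.04,0.18,0],"dr":[0,0,0]},{"claw":1,"dp":[0.05,0.21,0],"dr":[0,0,-0.005]},{"claw":1,"dp":[0.06,0.24,0],"dr":[0,0,-0.01]},{"claw":1,"dp":[0.07,0.27,0],"dr":[0,0,-0.015]}]'
python3 - <<'E'
from h import *
s=env.read_state();print(s['eef_pos'],s['ft_force'],s['orientation']);go([.4906,-.086,.149],-.01)
E
```

```text
time: 16.13
eef_pos: [0.3972, 0.2407, 0.0694]
orientation: [0.999, -0.04, -0.0, -0.0]
ft_force: [-0.2, -0.2, -0.9]
grip_width: 0.23
gripper_force: 50.0
time: 16.88
eef_pos: [0.4574, 0.236, 0.0693]
orientation: [0.999, -0.04, -0.0, -0.0]
ft_force: [0.1, 0.8, -2.2]
grip_width: 0.235
gripper_force: 50.0
time: 17.72
eef_pos: [0.4582, 0.2362, 0.1514]
orientation: [0.999, -0.04, 0.001, -0.0]
ft_force: [-0.1, 0.4, -2.2]
grip_width: 0.231
gripper_force: 50.0
time: 18.55
eef_pos: [0.4813, 0.0967, 0.1487]
orientation: [1.0, -0.016, -0.001, 0.0]
ft_force: [0.8, -0.2, -2.0]
grip_width: 0.231
gripper_force: 50.0
[0.4812504  0.09669268 0.14872573] [ 0.79505007 -0.19593662 -2.04981448] [ 9.99867559e-01 -1.62595144e-02 -6.83118746e-04  1.63006096e-04]
dp [ 0.0306  0.3646 -0.0005] yaw -0.03252070680725795 dr -0.007168563620596798
```

```bash
python3 -m handwheel '[{"claw":1,"dp":[0.01,0.04,0],"dr":[0,0,-0.003]},{"claw":1,"dp":[0.02,0.08,0],"dr":[0,0,-0.006]},{"claw":1,"dp":[0.03,0.13,0],"dr":[0,0,-0.007]},{"claw":1,"dp":[0.031,0.18,0],"dr":[0,0,-0.007]},{"claw":1,"dp":[0.031,0.23,0],"dr":[0,0,-0.007]},{"claw":1,"dp":[0.031,0.28,0],"dr":[0,0,-0.007]},{"claw":1,"dp":[0.031,0.32,0],"dr":[0,0,-0.007]},{"claw":1,"dp":[0.031,0.35,0],"dr":[0,0,-0.007]},{"claw":1,"dp":[0.031,0.365,0],"dr":[0,0,-0.007]},{"claw":1,"dp":[0.031,0.37,0],"dr":[0,0,-0.007]}]'
python3 -m handwheel '[{"claw":1,"dp":[0,0,0],"dr":[0,0,0]},{"claw":1,"dp":[0,0,0],"dr":[0,0,0]},{"claw":1,"dp":[0,0,0],"dr":[0,0,0]}]'
python3 - <<'E'
from h import *
go([.4906,-.086,.051],-.01)
snap('wrist','w5.png')
s=env.read_state();r=R.from_quat(s['orientation']);e=s['eef_pos']
for a,b in((.044,.03),(.044,-.03),(.124,.03),(.124,-.03)):print(px('wrist',e+r.apply([a,b,.03])))
E
```

```text
time: 19.38
eef_pos: [0.4905, -0.0885, 0.1489]
orientation: [1.0, -0.006, -0.001, -0.0]
ft_force: [0.5, -0.4, -2.5]
grip_width: 0.23
gripper_force: 50.0
time: 19.63
eef_pos: [0.4912, -0.0858, 0.1494]
orientation: [1.0, -0.005, -0.0, -0.0]
ft_force: [0.0, 0.3, -1.8]
grip_width: 0.225
gripper_force: 50.0
dp [-0.0013  0.0004  0.1968] yaw -0.009287697639536008 dr 0.00022673288328773866
[326.16392765 179.85083422]
[235.46453147 179.81617958]
[330.90010143  46.80829855]
[230.71283022  46.80968216]
```

View pics/w5.png

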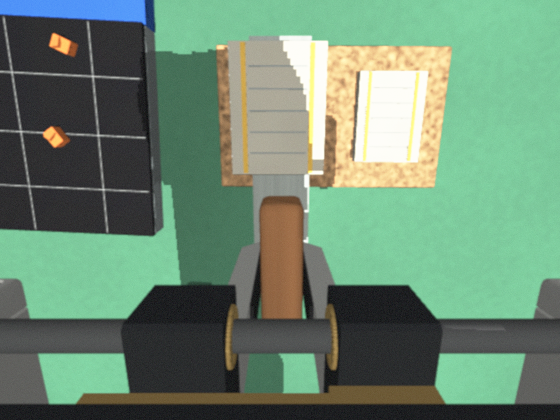

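The second section is on the blade, squarely over the board's left part, clear of the first at (390,115). I lower it, draw out and lift.

```bash
python3 -m handwheel '[{"claw":1,"dp":[0,0,0.02],"dr":[0,0,0]},{"claw":1,"dp":[0,0,0.05],"dr":[0,0,0]},{"claw":1,"dp":[0,0,0.08],"dr":[0,0,0]},{"claw":1,"dp":[0,0,0.11],"dr":[0,0,0]},{"claw":1,"dp":[0,0,0.135],"dr":[0,0,0]},{"claw":1,"dp":[0,0,0.155],"dr":[0,0,0]},{"claw":1,"dp":[0,0,0.17],"dr":[0,0,0]},{"claw":1,"dp":[0,0,0.18],"dr":[0,0,0]},{"claw":1,"dp":[0,0,0.19],"dr":[0,0,0]},{"claw":1,"dp":[0,0,0.197],"dr":[0,0,0]}]'
python3 -m handwheel '[{"claw":1,"dp":[0,0,0],"dr":[0,0,0]},{"claw":1,"dp":[0,0,0],"dr":[0,0,0]},{"claw":1,"dp":[0,0,0],"dr":[0,0,0]}]'
python3 -m handwheel '[{"claw":1,"dp":[-0.01,0,0],"dr":[0,0,0]},{"claw":1,"dp":[-0.03,0,0],"dr":[0,0,0]},{"claw":1,"dp":[-0.05,0,0],"dr":[0,0,0]},{"claw":1,"dp":[-0.08,0,0],"dr":[0,0,0]},{"claw":1,"dp":[-0.11,0,0],"dr":[0,0,0]},{"claw":1,"dp":[-0.14,0,0],"dr":[0,0,0]},{"claw":1,"dp":[-0.17,0,0],"dr":[0,0,0]},{"claw":1,"dp":[-0.2,0,0],"dr":[0,0,0]},{"claw":1,"dp":[-0.225,0,0],"dr":[0,0,0]},{"claw":1,"dp":[-0.225,0,0],"dr":[0,0,0]}]'
python3 -m handwheel '[{"claw":1,"dp":[0,0,-0.05],"dr":[0,0,0]},{"claw":1,"dp":[0,0,-0.1],"dr":[0,0,0]},{"claw":1,"dp":[0,0,-0.15],"dr":[0,0,0]},{"claw":1,"dp":[0,0,-0.2],"dr":[0,0,0]},{"claw":1,"dp":[0,0.03,-0.2],"dr":[0,0,0]},{"claw":1,"dp":[0,0.08,-0.2],"dr":[0,0,0]},{"claw":1,"dp":[0,0.13,-0.2],"dr":[0,0,0]},{"claw":1,"dp":[0,0.18,-0.2],"dr":[0,0,0]},{"claw":1,"dp":[0.03,0.24,-0.2],"dr":[0,0,0]},{"claw":1,"dp":[0.06,0.3,-0.2],"dr":[0,0,0]}]'
python3 - <<'E'
from h import *
s=env.read_state();print(s['eef_pos'],s['ft_force'])
go([.4434,-.391,.12],-.054)
E
```

```text
time: 20.52
eef_pos: [0.4914, -0.0868, 0.0507]
orientation: [1.0, -0.005, 0.0, 0.0]
ft_force: [0.5, -0.4, -2.1]
grip_width: 0.234
gripper_force: 50.0
time: 20.77
eef_pos: [0.4915, -0.0869, 0.0513]
orientation: [1.0, -0.005, 0.0, 0.0]
ft_force: [-0.3, -0.2, -1.9]
grip_width: 0.229
gripper_force: 50.0
time: 21.6
eef_pos: [0.3755, -0.0859, 0.0508]
orientation: [1.0, -0.006, -0.001, 0.0]
ft_force: [-0.1, 0.9, -1.5]
grip_width: 0.228
gripper_force: 50.0
time: 22.43
eef_pos: [0.4067, -0.2376, 0.1511]
orientation: [1.0, -0.006, -0.0, 0.001]
ft_force: [1.2, 1.2, -1.6]
grip_width: 0.23
gripper_force: 50.0
[ 0.40669833 -0.23762517  0.15114061] [ 1.21201082  1.24817125 -1.63616361]
dp [0.0769 0.3058 0.0627] yaw -0.011282736093026538 dr 0.013597327412311672
```

```bash
python3 -m handwheel '[{"claw":1,"dp":[0.02,0.06,0],"dr":[0,0,0.01]},{"claw":1,"dp":[0.04,0.12,0],"dr":[0,0,0.013]},{"claw":1,"dp":[0.06,0.18,0],"dr":[0,0,0.013]},{"claw":1,"dp":[0.076,0.24,0],"dr":[0,0,0.013]},{"claw":1,"dp":[0.076,0.28,0.03],"dr":[0,0,0.013]},{"claw":1,"dp":[0.076,0.3,0.08],"dr":[0,0,0.013]},{"claw":1,"dp":[0.076,0.3,0.13],"dr":[0,0,0.013]},{"claw":1,"dp":[0.076,0.3,0.17],"dr":[0,0,0.013]},{"claw":1,"dp":[0.076,0.3,0.2],"dr":[0,0,0.013]},{"claw":1,"dp":[0.076,0.3,0.2],"dr":[0,0,0.013]}]'
python3 -m handwheel '[{"claw":1,"dp":[0,0,0],"dr":[0,0,0]},{"claw":1,"dp":[0,0,0],"dr":[0,0,0]},{"claw":1,"dp":[0,0,0],"dr":[0,0,0]}]'
python3 - <<'E'
from h import *
go([.4434,-.391,.0363],-.054)
E
```

```text
time: 23.27
eef_pos: [0.4418, -0.3852, 0.048]
orientation: [1.0, -0.026, -0.002, -0.002]
ft_force: [-0.4, 0.5, -2.9]
grip_width: 0.23
gripper_force: 50.0
time: 23.52
eef_pos: [0.4441, -0.3868, 0.0522]
orientation: [1.0, -0.026, 0.001, 0.001]
ft_force: [-0.4, -0.2, -1.9]
grip_width: 0.231
gripper_force: 50.0
dp [-0.0009  0.0085  0.0319] yaw -0.051560703913558006 dr 0.0007764520596439168
```

```bash
python3 -m handwheel '[{"claw":1,"dp":[0,0,0.01],"dr":[0,0,0]},{"claw":1,"dp":[0,0,0.02],"dr":[0,0,0]},{"claw":1,"dp":[0,0,0.027],"dr":[0,0,0]},{"claw":1,"dp":[0,0,0.031],"dr":[0,0,0]},{"claw":1,"dp":[0,0,0.031],"dr":[0,0,0]},{"claw":1,"dp":[0,0,0.031],"dr":[0,0,0]},{"claw":-1,"dp":[0,0,0.031],"dr":[0,0,0]},{"claw":-1,"dp":[0,0,0.031],"dr":[0,0,0]},{"claw":-1,"dp":[0,0,0.031],"dr":[0,0,0]},{"claw":-1,"dp":[0,0,0.031],"dr":[0,0,0]}]'
python3 -m handwheel '[{"claw":-1,"dp":[0,0,0],"dr":[0,0,0]},{"claw":-1,"dp":[0,0,0],"dr":[0,0,0]},{"claw":-1,"dp":[0,0,0],"dr":[0,0,0]},{"claw":-1,"dp":[0,0,0],"dr":[0,0,0]},{"claw":-1,"dp":[0,0,0],"dr":[0,0,0]},{"claw":-1,"dp":[0,0,-0.07],"dr":[0,0,0]},{"claw":-1,"dp":[0,0,-0.14],"dr":[0,0,0]},{"claw":-1,"dp":[0,0,-0.22],"dr":[0,0,0]},{"claw":-1,"dp":[0,0,-0.3],"dr":[0,0,0]},{"claw":-1,"dp":[0,0,-0.32],"dr":[0,0,0]}]'
python3 -m handwheel '[{"claw":-1,"dp":[0,-0.08,-0.02],"dr":[0,0,0]},{"claw":-1,"dp":[0,-0.16,-0.02],"dr":[0,0,0]},{"claw":-1,"dp":[0,-0.24,-0.02],"dr":[0,0,0]},{"claw":-1,"dp":[0,-0.32,-0.02],"dr":[0,0,0]},{"claw":-1,"dp":[0,-0.4,-0.02],"dr":[0,0,0]},{"claw":-1,"dp":[0,-0.48,-0.02],"dr":[0,0,0]},{"claw":-1,"dp":[0,-0.56,-0.02],"dr":[0,0,0]},{"claw":-1,"dp":[0,-0.64,-0.02],"dr":[0,0,0]},{"claw":-1,"dp":[0,-0.72,-0.02],"dr":[0,0,0]},{"claw":-1,"dp":[0,-0.8,-0.02],"dr":[0,0,0]}]'
python3 - <<'E'
from h import *
s=env.read_state();print(s['eef_pos'],s['joint_positions'])
im=env.camera('top');cv2.imwrite('pics/t1.png',im[:,:,::-1])
h=cv2.cvtColor(im,cv2.COLOR_RGB2HSV)
for nm,lo,hi,z in(('orange',(8,170,150),(18,255,255),.038),('red',(0,200,120),(4,255,255),.054)):
    n,l,st,c=cv2.connectedComponentsWithStats(cv2.inRange(h,lo,hi))
    for i in range(1,n):
        if st[i,4]>8:print(nm,st[i],c[i].round(1),w('top',*c[i],z)[:2].round(4))
E
```

```text
time: 24.35
eef_pos: [0.4435, -0.3864, 0.0353]
orientation: [1.0, -0.026, -0.0, -0.0]
ft_force: [0.1, -0.4, 0.5]
grip_width: 0.482
gripper_force: 0.0
time: 25.18
eef_pos: [0.4454, -0.3874, 0.2016]
orientation: [1.0, -0.026, 0.003, 0.002]
ft_force: [0.1, -0.5, 0.6]
grip_width: 0.999
gripper_force: 0.0
time: 26.02
eef_pos: [0.4638, 0.0149, 0.2056]
orientation: [1.0, -0.026, 0.0, 0.0]
ft_force: [0.5, -0.4, 0.4]
grip_width: 1.001
gripper_force: 0.0
[0.46384857 0.01488343 0.20562811] [ 0.59051156  0.18597534 -0.75937785  1.97852863  0.14954247  1.03186065
 -1.85984169]
orange [252 170   6   5  23] [254.7 171.8] [0.6377 0.0944]
orange [214 175   5   4  18] [216.  176.3] [0.6258 0.2049]
red [ 64 260   7  14  22] [ 67.  266.2] [0.376  0.6154]
```

```bash
python3 -c "
import cv2
im=cv2.imread('pics/t1.png')[110:260,100:460];cv2.imwrite('pics/t1c.png',cv2.resize(im,None,fx=2.2,fy=2.2,interpolation=2))"
```

```text
(no output)
```

View pics/t1c.png

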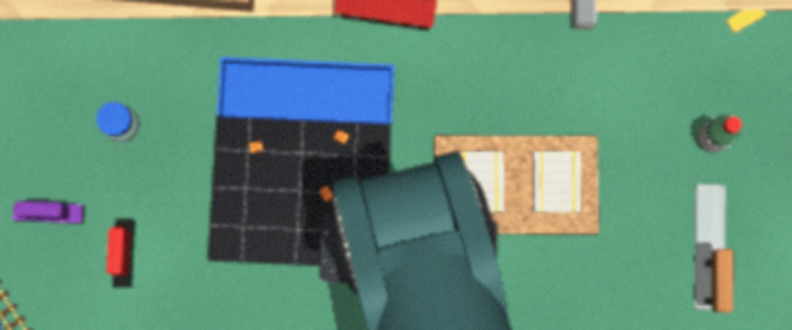

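Both sections sit on the board, columns 470-504 and 535-581, and the spatula stands on the bench. The scraper is unmoved, its grip at (118,251). The third bit is at (326,194).

Run:
```python
from h import *
print(w('top',100+326/2.2,110+194/2.2,.041))
print(w('top',100+118/2.2,110+251/2.2,.054))
go([.490,.3795,.15],-.045)
```

```text
[0.56152023 0.1133019  0.041     ]
[0.4900305  0.37704041 0.054     ]
dp [ 0.02   -0.7157  0.1134] yaw -0.044656931816123006 dr 0.00010920199456316509
```

```bash
python3 -m handwheel '[{"claw":-1,"dp":[0.02,-0.08,0],"dr":[0,0,0]},{"claw":-1,"dp":[0.02,-0.16,0],"dr":[0,0,0]},{"claw":-1,"dp":[0.02,-0.24,0],"dr":[0,0,0]},{"claw":-1,"dp":[0.02,-0.32,0],"dr":[0,0,0]},{"claw":-1,"dp":[0.02,-0.4,0],"dr":[0,0,0]},{"claw":-1,"dp":[0.02,-0.48,0],"dr":[0,0,0]},{"claw":-1,"dp":[0.02,-0.56,0.02],"dr":[0,0,0]},{"claw":-1,"dp":[0.02,-0.64,0.05],"dr":[0,0,0]},{"claw":-1,"dp":[0.02,-0.7,0.1],"dr":[0,0,0]},{"claw":-1,"dp":[0.02,-0.716,0.113],"dr":[0,0,0]}]'
python3 -m handwheel '[{"claw":-1,"dp":[0,0,0],"dr":[0,0,0]},{"claw":-1,"dp":[0,0,0],"dr":[0,0,0]},{"claw":-1,"dp":[0,0,0],"dr":[0,0,0]}]'
python3 - <<'E'
from h import *
im=env.camera('wrist');h=cv2.cvtColor(im,cv2.COLOR_RGB2HSV)
m=cv2.inRange(h,(0,170,60),(8,255,255))|cv2.inRange(h,(172,170,60),(180,255,255))
n,l,st,c=cv2.connectedComponentsWithStats(m)
for i in range(1,n):
    if st[i,4]>100:print(st[i],c[i].round(1),cv2.minAreaRect(np.argwhere(l==i)[:,::-1].astype(np.float32)))
print([px('wrist',[.49+a,.3785,.054]) for a in(-.03,0,.03)])
print(env.read_state()['joint_positions'])
go([.490,.3785,.027],-.045)
E
```

```text
time: 26.9
eef_pos: [0.4901, 0.3743, 0.1456]
orientation: [1.0, -0.023, -0.002, -0.0]
ft_force: [-1.2, -0.3, -0.6]
grip_width: 0.998
gripper_force: 0.0
time: 27.15
eef_pos: [0.4933, 0.3689, 0.1497]
orientation: [1.0, -0.026, 0.0, 0.0]
ft_force: [0.1, 0.1, -0.1]
grip_width: 0.996
gripper_force: 0.0
[255 181  22  68 880] [266. 203.] ((265.5, 214.5), (67.0, 21.0), 90.0)
[array([272.57194294, 253.85180569]), array([270.58109632, 222.62797893]), array([268.48430919, 189.74261357])]
[-0.13425987  0.57274747 -0.77067821  1.67073231  0.44346216  1.07989148
 -2.66267093]
dp [-0.0084 -0.0188  0.246 ] yaw -0.053295426099262085 dr -0.0026405161375021614
```

```bash
python3 -m handwheel '[{"claw":-1,"dp":[-0.003,-0.024,0.05],"dr":[0,0,-0.002]},{"claw":-1,"dp":[-0.003,-0.024,0.1],"dr":[0,0,-0.002]},{"claw":-1,"dp":[-0.003,-0.024,0.15],"dr":[0,0,-0.002]},{"claw":-1,"dp":[-0.003,-0.024,0.2],"dr":[0,0,-0.002]},{"claw":-1,"dp":[-0.003,-0.024,0.23],"dr":[0,0,-0.002]},{"claw":-1,"dp":[-0.003,-0.024,0.246],"dr":[0,0,-0.002]},{"claw":-1,"dp":[-0.003,-0.024,0.246],"dr":[0,0,-0.002]},{"claw":-1,"dp":[-0.003,-0.024,0.246],"dr":[0,0,-0.002]},{"claw":1,"dp":[-0.003,-0.024,0.246],"dr":[0,0,-0.002]},{"claw":1,"dp":[-0.003,-0.024,0.246],"dr":[0,0,-0.002]}]' 40
python3 -m handwheel '[{"claw":1,"dp":[0,0,0],"dr":[0,0,0]},{"claw":1,"dp":[0,0,0],"dr":[0,0,0]},{"claw":1,"dp":[0,0,0],"dr":[0,0,0]},{"claw":1,"dp":[0,0,0],"dr":[0,0,0]},{"claw":1,"dp":[0,0,0],"dr":[0,0,0]},{"claw":1,"dp":[0,0,0],"dr":[0,0,0]},{"claw":1,"dp":[0,0,0],"dr":[0,0,0]},{"claw":1,"dp":[0,0,0],"dr":[0,0,0]},{"claw":1,"dp":[0,0,0],"dr":[0,0,0]},{"claw":1,"dp":[0,0,0],"dr":[0,0,0]}]' 40
python3 -m handwheel '[{"claw":1,"dp":[0,0,0],"dr":[0,0,0]},{"claw":1,"dp":[0,0,0],"dr":[0,0,0]},{"claw":1,"dp":[0,0,0],"dr":[0,0,0]},{"claw":1,"dp":[0,0,0],"dr":[0,0,0]}]' 40
python3 -c "
from h import *
s=env.read_state();print(s['eef_pos'],s['joint_positions'])
go([.45,.30,.15],1.515)"
```

```text
time: 28.03
eef_pos: [0.4923, 0.3826, 0.0273]
orientation: [1.0, -0.023, 0.001, -0.001]
ft_force: [-0.5, -0.1, -0.6]
grip_width: 0.896
gripper_force: 0.0
time: 28.87
eef_pos: [0.4917, 0.3822, 0.026]
orientation: [1.0, -0.023, -0.0, -0.0]
ft_force: [-0.2, 0.4, -0.8]
grip_width: 0.211
gripper_force: 40.0
time: 29.2
eef_pos: [0.4916, 0.3822, 0.026]
orientation: [1.0, -0.023, -0.0, -0.0]
ft_force: [-0.1, 0.8, -1.3]
grip_width: 0.211
gripper_force: 40.0
[0.49164576 0.38220473 0.02596442] [-0.23182652  0.72878659 -0.66442345  1.7251128   0.55881237  0.88568271
 -2.75331919]
dp [-0.0758  0.168  -0.2481] yaw -0.04516663060743705 dr -0.4966164626164014
```

Gripped (20 mm opening). I lift and turn 90°.

```bash
python3 -m handwheel '[{"claw":1,"dp":[0,0,-0.05],"dr":[0,0,0]},{"claw":1,"dp":[0,0,-0.1],"dr":[0,0,0]},{"claw":1,"dp":[0,0,-0.15],"dr":[0,0,0]},{"claw":1,"dp":[0,0,-0.2],"dr":[0,0,0]},{"claw":1,"dp":[0,0,-0.25],"dr":[0,0,0]},{"claw":1,"dp":[0,0.03,-0.27],"dr":[0,0,-0.04]},{"claw":1,"dp":[0,0.06,-0.27],"dr":[0,0,-0.08]},{"claw":1,"dp":[0,0.09,-0.27],"dr":[0,0,-0.12]},{"claw":1,"dp":[0,0.12,-0.27],"dr":[0,0,-0.16]},{"claw":1,"dp":[0,0.15,-0.27],"dr":[0,0,-0.2]}]'
python3 -m handwheel '[{"claw":1,"dp":[0,0,0],"dr":[0,0,-0.04]},{"claw":1,"dp":[0,0,0],"dr":[0,0,-0.08]},{"claw":1,"dp":[0,0,0],"dr":[0,0,-0.12]},{"claw":1,"dp":[0,0,0],"dr":[0,0,-0.16]},{"claw":1,"dp":[0,0,0],"dr":[0,0,-0.2]},{"claw":1,"dp":[0,0,0],"dr":[0,0,-0.24]},{"claw":1,"dp":[0,0,0],"dr":[0,0,-0.27]},{"claw":1,"dp":[0,0,0],"dr":[0,0,-0.297]},{"claw":1,"dp":[0,0,0],"dr":[0,0,-0.297]},{"claw":1,"dp":[0,0,0],"dr":[0,0,-0.297]}]'
python3 -c "
from h import *
s=env.read_state();print(s['eef_pos'],s['joint_positions'])
go([.5139,.1099,.12],1.515)"
```

```text
time: 30.03
eef_pos: [0.4881, 0.3064, 0.1609]
orientation: [0.957, 0.289, -0.0, 0.0]
ft_force: [0.4, 0.4, -0.9]
grip_width: 0.213
gripper_force: 40.0
time: 30.87
eef_pos: [0.4883, 0.3071, 0.1608]
orientation: [0.728, 0.685, -0.0, -0.0]
ft_force: [-0.4, 0.1, -1.0]
grip_width: 0.213
gripper_force: 40.0
[0.48825158 0.30707072 0.16078506] [ 0.19481936  0.64304094 -1.12747002  1.75481135  0.63151245  1.1602001
 -1.18564526]
dp [-0.3905  0.0753  0.0815] yaw 1.5098556672149648 dr -0.0016374919832960726
```

```bash
python3 -m handwheel '[{"claw":1,"dp":[-0.06,0.02,0],"dr":[0,0,-0.002]},{"claw":1,"dp":[-0.12,0.04,0],"dr":[0,0,-0.002]},{"claw":1,"dp":[-0.18,0.06,0],"dr":[0,0,-0.002]},{"claw":1,"dp":[-0.24,0.075,0],"dr":[0,0,-0.002]},{"claw":1,"dp":[-0.3,0.075,0.02],"dr":[0,0,-0.002]},{"claw":1,"dp":[-0.35,0.075,0.05],"dr":[0,0,-0.002]},{"claw":1,"dp":[-0.38,0.075,0.08],"dr":[0,0,-0.002]},{"claw":1,"dp":[-0.39,0.075,0.081],"dr":[0,0,-0.002]},{"claw":1,"dp":[-0.39,0.075,0.081],"dr":[0,0,-0.002]},{"claw":1,"dp":[-0.39,0.075,0.081],"dr":[0,0,-0.002]}]'
python3 - <<'E'
from h import *
im=env.camera('side');h=cv2.cvtColor(im,cv2.COLOR_RGB2HSV)
n,l,st,c=cv2.connectedComponentsWithStats(cv2.inRange(h,(8,170,120),(18,255,255)))
for i in range(1,n):
    if 8<st[i,4]<80:
        p=w('side',*c[i],.036)[:2];d=p-[.566,.147];print(st[i,4],c[i].round(1),p,'bed',d@[.9984,-.056],d@[.056,.9984])
go([.5139,.1099,.057],1.515)
E
```

```text
time: 31.7
eef_pos: [0.5147, 0.1114, 0.1213]
orientation: [0.725, 0.688, 0.0, 0.0]
ft_force: [0.7, 0.9, -1.5]
grip_width: 0.211
gripper_force: 40.0
56 [473.   33.3] [ 0.03849502 -0.906491  ] bed -0.46766547626716076 -1.081345693044038
44 [337.8 104.9] [ 0.44474734 -0.42223898] bed -0.08918127271488424 -0.575118342234436
47 [228.8 228.4] [0.63544956 0.09308837] bed 0.07235749542108183 -0.04993619548031534
41 [258.  240.1] [0.55990311 0.11385804] bed -0.004231188250973848 -0.03343035457528393
9 [ 80.4 251.2] [0.94915475 0.22192204] bed 0.3783460718852346 0.09625883378391435
40 [220.4 268.2] [0.62342226 0.20624178] bed 0.054012840667150286 0.06236263862357588
20 [ 58.6 289.2] [0.94947951 0.32497124] bed 0.37289955363534333 0.1991613427695353
10 [ 49.7 304.8] [0.94951446 0.36416375] bed 0.3707396626197283 0.23829309827479192
dp [-0.0042 -0.0017  0.1289] yaw 1.5192842909927133 dr 0.0013637321782688531
```

```bash
python3 -m handwheel '[{"claw":1,"dp":[-0.004,0,0.03],"dr":[0,0,0.001]},{"claw":1,"dp":[-0.004,0,0.06],"dr":[0,0,0.001]},{"claw":1,"dp":[-0.004,0,0.09],"dr":[0,0,0.001]},{"claw":1,"dp":[-0.004,0,0.115],"dr":[0,0,0.001]},{"claw":1,"dp":[-0.004,0,0.129],"dr":[0,0,0.001]},{"claw":1,"dp":[-0.004,0,0.129],"dr":[0,0,0.001]},{"claw":1,"dp":[-0.004,0,0.129],"dr":[0,0,0.001]},{"claw":1,"dp":[-0.004,0,0.129],"dr":[0,0,0.001]}]'
python3 -m handwheel '[{"claw":1,"dp":[0,0.02,0],"dr":[0,0,0]},{"claw":1,"dp":[0,0.04,0],"dr":[0,0,0]},{"claw":1,"dp":[0,0.06,0],"dr":[0,0,0]},{"claw":1,"dp":[0,0.08,0],"dr":[0,0,0]},{"claw":1,"dp":[0,0.1,0],"dr":[0,0,0]},{"claw":1,"dp":[0,0.12,0],"dr":[0,0,0]},{"claw":1,"dp":[0,0.14,0],"dr":[0,0,0]},{"claw":1,"dp":[0,0.16,0],"dr":[0,0,0]},{"claw":1,"dp":[0,0.18,0],"dr":[0,0,0]},{"claw":1,"dp":[0,0.2,0],"dr":[0,0,0]}]'
python3 -m handwheel '[{"claw":1,"dp":[0,0.015,0],"dr":[0,0,0]},{"claw":1,"dp":[0,0.03,0],"dr":[0,0,0]},{"claw":1,"dp":[0,0.045,0],"dr":[0,0,0]},{"claw":1,"dp":[0,0.06,0],"dr":[0,0,0]},{"claw":1,"dp":[0,0.075,0],"dr":[0,0,0]},{"claw":1,"dp":[0,0.09,0],"dr":[0,0,0]},{"claw":1,"dp":[0,0.1,0],"dr":[0,0,0]},{"claw":1,"dp":[0,0.1,0],"dr":[0,0,0]},{"claw":1,"dp":[0,0.1,0],"dr":[0,0,0]}]'
python3 -m handwheel '[{"claw":1,"dp":[0,0,-0.04],"dr":[0,0,0]},{"claw":1,"dp":[0,0,-0.08],"dr":[0,0,0]},{"claw":1,"dp":[0,0,-0.12],"dr":[0,0,0]},{"claw":1,"dp":[0,-0.05,-0.14],"dr":[0,0,0]},{"claw":1,"dp":[0.04,-0.1,-0.14],"dr":[0,0,0]},{"claw":1,"dp":[0.08,-0.15,-0.14],"dr":[0,0,0]},{"claw":1,"dp":[0.12,-0.2,-0.14],"dr":[0,0,0]},{"claw":1,"dp":[0.16,-0.2,-0.14],"dr":[0,0,0]},{"claw":1,"dp":[0.19,-0.2,-0.14],"dr":[0,0,0]},{"claw":1,"dp":[0.19,-0.2,-0.14],"dr":[0,0,0]}]'
cat > bits.py <<'E'
from h import *
im=env.camera('side');h=cv2.cvtColor(im,cv2.COLOR_RGB2HSV)
n,l,st,c=cv2.connectedComponentsWithStats(cv2.inRange(h,(8,170,90),(18,255,255)))
for i in range(1,n):
    if 4<st[i,4]<80 and 150<c[i][0]<300 and c[i][1]>150:
        for z in(.036,.01):
            p=w('side',*c[i],z)[:2];d=p-[.566,.147];print(z,st[i,4],c[i].round(1),'bed',d@[.9984,-.056],d@[.056,.9984])
E
python3 bits.py
python3 -c "
from h import *
go([.5691,.2019,.057],1.515)"
```

```text
time: 32.42
eef_pos: [0.5142, 0.1087, 0.0555]
orientation: [0.726, 0.688, -0.0, -0.0]
ft_force: [0.0, -0.0, -1.7]
grip_width: 0.211
gripper_force: 40.0
time: 33.25
eef_pos: [0.6152, 0.1028, 0.0558]
orientation: [0.726, 0.687, -0.0, -0.0]
ft_force: [0.3, 0.4, -1.6]
grip_width: 0.21
gripper_force: 40.0
time: 34.0
eef_pos: [0.664, 0.1003, 0.0558]
orientation: [0.726, 0.687, -0.0, -0.0]
ft_force: [-0.1, -1.0, -1.4]
grip_width: 0.21
gripper_force: 40.0
time: 34.83
eef_pos: [0.5684, 0.2037, 0.1266]
orientation: [0.725, 0.689, 0.001, -0.0]
ft_force: [0.1, 0.8, -1.3]
grip_width: 0.21
gripper_force: 40.0
0.036 41 [215.5 233.2] bed 0.09794650690966328 -0.02872679156910206
0.01 41 [215.5 233.2] bed 0.10768605420051439 -0.04766197528111146
0.036 52 [220.6 268.1] bed 0.0537569463781563 0.0621173710297842
0.01 52 [220.6 268.1] bed 0.06227491153568619 0.04569349552298341
dp [-0.0002  0.0007  0.1384] yaw 1.5185397044659656 dr 0.0011267229256858111
```

```bash
python3 -m handwheel '[{"claw":1,"dp":[0,0,0.03],"dr":[0,0,0.001]},{"claw":1,"dp":[0,0,0.06],"dr":[0,0,0.001]},{"claw":1,"dp":[0,0,0.09],"dr":[0,0,0.001]},{"claw":1,"dp":[0,0,0.12],"dr":[0,0,0.001]},{"claw":1,"dp":[0,0,0.138],"dr":[0,0,0.001]},{"claw":1,"dp":[0,0,0.138],"dr":[0,0,0.001]},{"claw":1,"dp":[0,0,0.138],"dr":[0,0,0.001]},{"claw":1,"dp":[0,0,0.138],"dr":[0,0,0.001]}]'
python3 -m handwheel '[{"claw":1,"dp":[0,0.02,0],"dr":[0,0,0]},{"claw":1,"dp":[0,0.04,0],"dr":[0,0,0]},{"claw":1,"dp":[0,0.06,0],"dr":[0,0,0]},{"claw":1,"dp":[0,0.08,0],"dr":[0,0,0]},{"claw":1,"dp":[0,0.1,0],"dr":[0,0,0]},{"claw":1,"dp":[0,0.12,0],"dr":[0,0,0]},{"claw":1,"dp":[0,0.14,0],"dr":[0,0,0]},{"claw":1,"dp":[0,0.16,0],"dr":[0,0,0]},{"claw":1,"dp":[0,0.18,0],"dr":[0,0,0]},{"claw":1,"dp":[0,0.2,0],"dr":[0,0,0]}]'
python3 -m handwheel '[{"claw":1,"dp":[0,0.005,0],"dr":[0,0,0]},{"claw":1,"dp":[0,0.005,0],"dr":[0,0,0]},{"claw":1,"dp":[0,0.005,0],"dr":[0,0,0]},{"claw":1,"dp":[0,0,-0.04],"dr":[0,0,0]},{"claw":1,"dp":[0,0,-0.08],"dr":[0,0,0]},{"claw":1,"dp":[0,0,-0.12],"dr":[0,0,0]},{"claw":1,"dp":[0,0,-0.18],"dr":[0,0,0]},{"claw":1,"dp":[0,-0.08,-0.18],"dr":[0,0,0]},{"claw":1,"dp":[0,-0.16,-0.18],"dr":[0,0,0]},{"claw":1,"dp":[0,-0.24,-0.18],"dr":[0,0,0]}]'
python3 -m handwheel '[{"claw":1,"dp":[0.03,-0.08,0],"dr":[0,0,0]},{"claw":1,"dp":[0.08,-0.16,0],"dr":[0,0,0]},{"claw":1,"dp":[0.14,-0.2,0],"dr":[0,0,0]},{"claw":1,"dp":[0.2,-0.2,0],"dr":[0,0,0]},{"claw":1,"dp":[0.26,-0.2,0],"dr":[0,0,0]},{"claw":1,"dp":[0.3,-0.2,0],"dr":[0,0,0]},{"claw":1,"dp":[0.32,-0.2,0],"dr":[0,0,0]},{"claw":1,"dp":[0.32,-0.2,0],"dr":[0,0,0]},{"claw":1,"dp":[0.32,-0.2,0],"dr":[0,0,0]}]'
python3 bits.py
python3 - <<'E'
from h import *
a=env.camera('side')[180:320,150:310];b=env.camera('top')[120:240,180:300]
a=cv2.resize(a,(480,420),interpolation=2);b=cv2.resize(b,(320,320),interpolation=2);b=cv2.copyMakeBorder(b,0,100,0,0,0)
cv2.imwrite('pics/f1.png',np.hstack([a,b])[:,:,::-1])
print(env.read_state()['eef_pos']);go([.43,.36,.03],1.515)
E
```

```text
time: 35.55
eef_pos: [0.5695, 0.2006, 0.0568]
orientation: [0.727, 0.686, 0.0, -0.0]
ft_force: [1.0, 0.7, -1.2]
grip_width: 0.212
gripper_force: 40.0
time: 36.38
eef_pos: [0.6708, 0.1943, 0.0568]
orientation: [0.728, 0.686, 0.0, 0.0]
ft_force: [-0.2, -0.8, -0.8]
grip_width: 0.212
gripper_force: 40.0
time: 37.22
eef_pos: [0.5474, 0.2019, 0.1484]
orientation: [0.727, 0.686, 0.0, 0.001]
ft_force: [0.1, 0.8, -0.7]
grip_width: 0.21
gripper_force: 40.0
time: 37.97
eef_pos: [0.4586, 0.3668, 0.1475]
orientation: [0.727, 0.687, -0.0, 0.0]
ft_force: [0.6, -0.4, -1.1]
grip_width: 0.208
gripper_force: 40.0
0.036 42 [215.5 233.2] bed 0.09800833478165802 -0.02865028918445705
0.01 42 [215.5 233.2] bed 0.10774959125048832 -0.04758335805429315
0.036 21 [200.7 269.5] bed 0.09522397978550241 0.07643920094323342
0.01 21 [200.7 269.5] bed 0.1048882651716785 0.06041124002187556
[0.45931406 0.36574836 0.14710587]
dp [-0.0148 -0.0579  0.2342] yaw 1.511438601595098 dr -0.001133628320919452
```

View pics/f1.png

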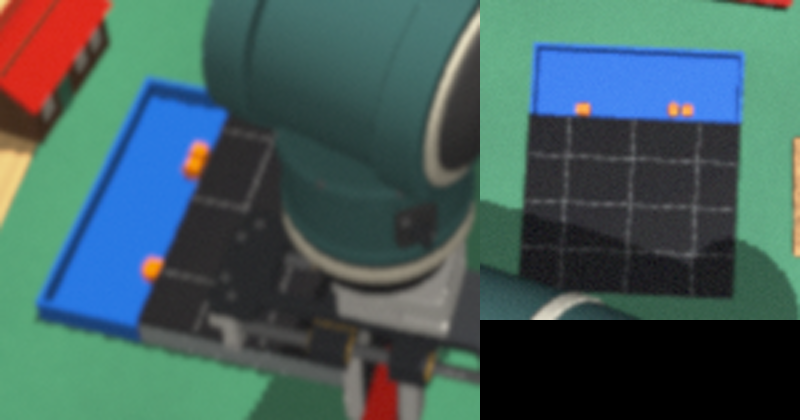

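The pictures show all three orange bits in the blue tray, at (583,108), (674,108) and (687,109), and the bed is empty. Now I put the scraper down on the bench to the left of the bed.

```bash
python3 -m handwheel '[{"claw":1,"dp":[0,0,0.04],"dr":[0,0,0]},{"claw":1,"dp":[0,0,0.09],"dr":[0,0,0]},{"claw":1,"dp":[0,0,0.14],"dr":[0,0,0]},{"claw":1,"dp":[0,0,0.19],"dr":[0,0,0]},{"claw":1,"dp":[0,0,0.22],"dr":[0,0,0]},{"claw":1,"dp":[0,0,0.232],"dr":[0,0,0]},{"claw":1,"dp":[0,0,0.238],"dr":[0,0,0]},{"claw":1,"dp":[0,0,0.24],"dr":[0,0,0]},{"claw":1,"dp":[0,0,0.24],"dr":[0,0,0]},{"claw":1,"dp":[0,0,0.24],"dr":[0,0,0]}]'
python3 -m handwheel '[{"claw":1,"dp":[0,0,0.001],"dr":[0,0,0]},{"claw":1,"dp":[0,0,0.001],"dr":[0,0,0]},{"claw":-1,"dp":[0,0,0.001],"dr":[0,0,0]},{"claw":-1,"dp":[0,0,0.001],"dr":[0,0,0]},{"claw":-1,"dp":[0,0,0.001],"dr":[0,0,0]},{"claw":-1,"dp":[0,0,0.001],"dr":[0,0,0]},{"claw":-1,"dp":[0,0,0.001],"dr":[0,0,0]},{"claw":-1,"dp":[0,0,0.001],"dr":[0,0,0]},{"claw":-1,"dp":[0,0,0.001],"dr":[0,0,0]},{"claw":-1,"dp":[0,0,0.001],"dr":[0,0,0]}]'
python3 -m handwheel '[{"claw":-1,"dp":[0,0,-0.04],"dr":[0,0,0]},{"claw":-1,"dp":[0,0,-0.1],"dr":[0,0,0]},{"claw":-1,"dp":[0,0,-0.18],"dr":[0,0,0]},{"claw":-1,"dp":[0,0,-0.26],"dr":[0,0,0]},{"claw":-1,"dp":[0,0,-0.34],"dr":[0,0,0]},{"claw":-1,"dp":[0,0,-0.4],"dr":[0,0,0]},{"claw":-1,"dp":[0.04,-0.04,-0.4],"dr":[0,0,0]},{"claw":-1,"dp":[0.08,-0.1,-0.4],"dr":[0,0,0]},{"claw":-1,"dp":[0.08,-0.1,-0.4],"dr":[0,0,0]},{"claw":-1,"dp":[0.08,-0.1,-0.4],"dr":[0,0,0]}]'
python3 - <<'E'
from h import *
from scipy.optimize import least_squares
s=env.read_state();print(s['eef_pos'],s['ft_force'])
def blobs(n,lo,hi):
    im=env.camera(n);h=cv2.cvtColor(im,cv2.COLOR_RGB2HSV)
    k,l,st,c=cv2.connectedComponentsWithStats(cv2.inRange(h,lo,hi))
    return [(st[i].tolist(),c[i]) for i in range(1,k) if st[i,4]>4]
T=blobs('top',(8,150,90),(18,255,255));S=blobs('side',(8,150,90),(18,255,255))
S=[b for b in S if 180<b[1][0]<260 and 200<b[1][1]<300];T=[b for b in T if 180<b[1][0]<300 and 130<b[1][1]<220]
for b in S+T:print(b)
for t in T:
  for q in S:
    f=lambda p:np.r_[px('top',p)-t[1],px('side',p)-q[1]]
    o=least_squares(f,[.67,.15,.01])
    if o.cost<4:d=o.x[:2]-[.566,.147];print('bed',d@[.9984,-.056],d@[.056,.9984],'z',o.x[2],o.cost)
print([ (b[0],b[1]) for b in blobs('top',(0,150,80),(6,255,255)) if b[1][1]>180])
E
```

```text
time: 38.95
eef_pos: [0.4594, 0.3676, 0.028]
orientation: [0.727, 0.686, 0.001, 0.0]
ft_force: [0.1, 0.4, -1.3]
grip_width: 0.21
gripper_force: 40.0
time: 39.78
eef_pos: [0.4589, 0.3672, 0.0265]
orientation: [0.727, 0.686, 0.0, -0.0]
ft_force: [0.0, 0.7, -0.1]
grip_width: 0.741
gripper_force: 0.0
time: 40.62
eef_pos: [0.4098, 0.4111, 0.2268]
orientation: [0.726, 0.688, 0.0, 0.0]
ft_force: [1.1, -0.6, -0.3]
grip_width: 1.001
gripper_force: 0.0
[0.40977724 0.41112273 0.22681622] [ 1.07976876 -0.5929893  -0.29214947]
([212, 229, 8, 9, 44], array([215.56818182, 233.36363636]))
([198, 267, 7, 6, 22], array([201.        , 269.54545455]))
([217, 159, 4, 4, 11], array([218.36363636, 160.54545455]))
([251, 160, 3, 3, 6], array([252.16666667, 160.83333333]))
([257, 160, 2, 3, 5], array([257.4, 161.2]))
bed 0.10579260226152047 0.06014542496045139 z 0.009639851808411535 0.5706565716489499
bed 0.10593114663632573 -0.039412817931162504 z 0.020445515566618184 1.2927601464958374
bed 0.11151509352820134 -0.05318933209440272 z 0.001611483901760789 0.20796800543391838
[([147, 232, 24, 8, 160], array([158.69375, 235.16875]))]
```

```bash
python3 -c "
from cell import env
print(env.close_job())"
```

```text
the job is handed in; nothing more can be done
None
```

The job is handed in at about 41 s of the 208 s allowed, with no verdict returned. By the cameras, both sections lay on the cork board and all three bits were in the blue tray. The spatula and scraper stood on the bench beside the bed and board.

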